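Torque the misting tank's outlet nut until the click wrench gives

ROBOT

A 6-joint arm with a two-finger parallel gripper is mounted at the origin on the work surface. World frame = base frame: x ahead of the robot, y to its left, z up, the work surface at z = 0. Lengths are in m, angles in rad, forces in N, time in s.
With the tool pointing down it reaches from about 0.225 to 0.875 m from the base axis. Payload 3.4 kg.
Tool frame: the origin (TCP) lies at the very end of the fingers, on their centre line; the grasp point (between the pads) lies 19 mm behind it; z points along the fingers, y is the direction in which the jaws open and shut (so a half turn about z gives the same grasp; the last joint's range is limited). The gripper opens to 85 mm and grips with 20 to 120 N. Pads are 22 mm wide; open, the fingers measure 114 mm over their backs; the gripper's body (76 mm by 85 mm) begins 54 mm behind the grasp point. The pads swing forward as they close: fully open they stand 13 mm farther back than shut.
Start: joints at [1.007, 0.276, 1.505, -0, 1.361, -0.121], TCP at [0.246, 0.52, 0.231] pointing down, gripper open.
Joint ranges: [-2.89, 2.89], [-0.75, 2.08], [0.22, 2.7], [-1.18, 4.32], [0.11, 2.71], [-2.7, 2.7]. Speed limits (rad/s): [2.57, 2.57, 3.14, 3.14, 3.14, 3.14].

INTERFACE

Orientations are given as a unit quaternion [w, x, y, z].
In Python, from rig import telemetry, optics, order gives the robot as it stands.
- The arm moves only by the shell command python3 -m creep 'ROWS' [FORCE]. ROWS is a JSON object of lists of equal length, an entry for each row: "slide": the shift along the world's x, y, z normalised to -1 to 1, where 1 is 0.15 m, a list of three; "twist": the turn, a rotation vector about the world's x, y, z normalised to -1 to 1, where 1 is 360 degrees, a list of three; "fingers": the gripper's target within -1 to 1 (fully open at 1, half-way at 0, shut at -1). A call has 1 to 20 rows; each row is the pose to reach, as a shift and turn from the pose commanded when the call began, turning the shorter way round; what a row does not reach only later rows make up. A row lasts 1/10 s, in which the tool goes at most 50 mm and 8.59 degrees, less where a joint would pass 70% of its speed; a pose out of reach is approached as far as the arm can. A call with a number of a shift or a turn outside -1 to 1 is refused whole. A call with a gripper value outside its range is refused whole. The fingers move at their own pace and stop on an object; FORCE is the grip in N (left out, the last holds). Time passes only in rows, so rows that repeat a pose let the fingers close. It gives the time, the measured TCP pose, the force and the opening at its end, in the units of the state.
- telemetry.get_state(): the state, without advancing time (a new reading comes with each control period).
- optics.get_image(name): name is "scene" or "side" or "wrist"; returns a dict with "img" (400x640x3 uint8, blue, green, red), "depth" (400x640 float32, m along the optical axis (not along the pixel's ray), 0 where there is no reading), "fovy" (degrees; the focal length in pixels is half the picture's height over the tangent of half this angle, whatever the lens; pixels are square), "cx", "cy" (the principal point, pixels), "world_from_camera" (4x4, takes a point from camera to world coordinates). Camera axes: x right, y down, z forward; pixel columns grow to the right and rows downward; lengths in m; the calibration is good to about 2 mm. The wrist camera is an equidistant fisheye: a pixel r from the principal point sees the ray r / f radians off the axis. A picture is of the moment at which its call begins.
- order.sign_off(): hands the job in, once; it reports no verdict.
The state is a dict: "clock": time; "qpos": joint angles; "qd": joint speeds; "effort": joint torques, N m; "position": TCP position; "ee_rot": TCP orientation; "contact_force": force on the tool from outside, world axes, zero at the start; "moment": the same for the moment, N m; "width": finger opening in m.
Only numpy, scipy, OpenCV 4.12 (cv2) and the standard library are available. Lean on these libraries where they do the work, as an engineer would, in place of code of your own. Each camera call takes 0.05 s, during which the arm holds its last target.

TASK

The click-type torque wrench is sitting on the plastic outlet nut of the misting reservoir: pull its handle clockwise, tightening the nut, until the wrench's breakaway joint gives, and stop there without pulling on past the click. Then ease the wrench up off the nut, giving way rather than forcing it where it binds, and lay it flat in the green tool tray with its whole length inside. Do not lean on the reservoir or the nut, and leave everything else on the shelf where it is.

Things in the scene. Friction and masses are not known exactly. Their poses are not given: they have to be found in the camera images.
- wrench: Head of the click-type torque wrench, a loose tool of 0.3 to 0.45 kg: bright steel hexagon ring, 70 mm over its corners, 18 mm high, 48 mm across its inner flats, open right through. Origin: centre of the ring's underside. x: from the ring along the shank to the handle; z: up. At the start it sits on the nut, ring on the flange, with about 0.07 rad of turning play either way.
- shank (a point): Middle of the wrench's steel shank, the place to pinch it for lifting (fingers on its two sides): 52 mm from the ring's centre along the head's x, 20 mm above the ring's underside. The shank is 22 mm wide, 16 mm high and free from 34 to 67 mm from the ring's centre. The whole tool balances 28 to 35 mm from the ring's centre. It can bind on the nut if lifted with a side or turning load.
- pivot (a point): Axis of the vertical breakaway pivot, 80 mm from the ring's centre. A preloaded spring keeps the joint straight until the pull makes 1.0 N m about this pivot; it then gives clockwise (seen from above) at nearly constant force (1.0 to 1.1 N m) and springs straight when let go. Hard stop at 0.20 rad. It cannot bend the other way.
- handle: Handle, hinged to the head at the pivot. Origin on the pivot's axis, level with the ring's underside; x along the handle, in line with the head's x until the joint gives. It has clicked once bent more than 0.04 rad (5 mm at the yellow mark) for 0.1 s; past 0.13 rad (15 mm at the mark) it is over-pulled. Red yoke, steel tube 19 mm thick, black rubber grip 24 mm thick.
- grip_mark (a point): Yellow band round the rubber grip, the place to pull: on the grip's centre line, 195 mm from the nut's axis and 115 mm from the pivot, 20 mm above the ring's underside. The joint gives at about 8.7 N square to the handle here; running the nut down takes about 2 N. The grip reaches from 38 mm before this mark to 50 mm beyond it.
- handle_end (a point): End of the rubber grip on its centre line, 245 mm from the ring's centre.
- nut: Black plastic flanged nut, hexagon 46 mm across flats and 21 mm high on a flange 70 mm across and 6 mm thick. Origin: centre of the flange's underside, z up (its axis). Tightens clockwise from above: runs down for 0.20 to 0.50 rad, then comes up hard; where cannot be told from any pose. A threaded stub 25 mm thick stands to 43 mm above the origin: raise the wrench 45 mm to clear it.
- tank: Pale grey-blue plastic misting reservoir, fixed, 200 mm (x) by 260 mm (y) by 90 mm high. Origin: centre of its underside. The nut's axis is at x = 0, y = 30 mm on its top, nut origin 93 mm up; blue filler cap 48 mm across, 14 mm high at x = 45, y = 98 mm.
- tray: Green plastic tool tray with black rubber lining, fixed, 350 mm (x) by 125 mm (y) outside, walls 4 mm thick and 22 mm high, floor 4 mm above its underside. Origin: centre of its underside. The ring may lie at either end.
- hide: Brown ceramic cave hide, an arch 130 by 125 mm, 73 mm high; bystander. Origin: centre of its underside.
- dish: Black plastic feeding dish, 100 mm across, 24 mm high; bystander. Origin: centre of its underside.
- spoon: Stainless spoon, 170 mm long, lying flat; bystander. Origin: on its underside near the middle, x along it.
- dome: Glass dome cover, 116 mm across, 131 mm high with its knob; bystander. Origin: centre of its underside.
- tong: Steel tong with grey rubber tips, 240 mm long, standing upright in a wooden slotted rack (70 by 150 mm, 75 mm high); bystander. Origin: centre of its lower end, 15 mm above the shelf.
- old_washer: Old black rubber washer, 64 mm across, 5 mm thick, lying on the tank's top; bystander. Origin: centre of its underside.
- mister: Spray bottle, 72 mm across, 191 mm high; bystander. Origin: centre of its underside.

How it is judged:
On the way:
1. the wrench, sitting on the nut, has given at its breakaway joint (handle bent at least 0.04 rad from the head) (angle between the x axis of wrench and the x axis of handle, either way round above 0.04 rad and horizontal distance between wrench and nut below 0.006 m and z of wrench in the frame of nut below 0.012 m), for 0.1 s.
At the end, for the whole second after the job is handed in: The wrench lies ring-side down and flat (within 0.12 rad) and still on the floor of the tray (its underside less than 6 mm above the tray floor), ring centre and handle end both within the tray's inner walls; it has clicked on the nut before that (z of wrench in the frame of tray between 0 and 0.01 m and x of wrench in the frame of tray between -0.171 and 0.171 m and y of wrench in the frame of tray between -0.0585 and 0.0585 m and x of handle_end in the frame of tray between -0.171 and 0.171 m and y of handle_end in the frame of tray between -0.0585 and 0.0585 m and angle between wrench's own z axis and vertical below 0.12 rad and linear speed of wrench below 0.02 m/s); the robot touches nothing.
It fails at once if the handle is pulled on past the click: it folds more than 0.13 rad from the head (angle between the x axis of wrench and the x axis of handle, either way round above 0.13 rad).
It fails at once if the fingers press on the reservoir or the nut with more than 12 N (contact force between the fingers and tank above 12 N or contact force between the fingers and nut above 12 N).
It fails at once if the nut is overstrained: the wrench bears on it with more than 150 N, all contacts added up (the click makes about 80 N) (contact force between wrench and nut above 150 N).
It fails at once if the hide, dish, spoon, glass dome, tong, old washer or spray bottle is moved more than 30 mm (distance of any of hide, dish, spoon, dome, tong, old_washer, mister from where it was at the start of the episode above 0.03 m).
It also fails if it takes over 72 s, if anything falls off the work surface, if the arm or the gripper's body presses on something with over 40 N, if the wrist force passes 120 N, or if a joint passes its speed limit or range.

## Working session

There is one attempt and no reset: what is moved stays moved. The work goes in short steps, Python scripts to look and compute and a shell command to move; the robot and the scene stay as the last step left them, time stands still between calls to the robot, and variables do not carry over. Pictures are saved under pics/ and viewed, and the job is handed in when it is done.

```bash
ls; mkdir -p pics; python3 - <<'E'
from rig import telemetry, optics
import cv2
print(telemetry.get_state())
for n in ["scene","side","wrist"]:
    d=optics.get_image(n); cv2.imwrite(f"pics/{n}0.png",d["img"]); print(n,d["fovy"],d["cx"],d["cy"],d["world_from_camera"].round(4).tolist())
E
```

```text
pics
{'clock': 0.0, 'qpos': array([ 1.00705262e+00,  2.76589296e-01,  1.50615104e+00, -1.04294826e-05,
        1.36070335e+00, -1.20980806e-01]), 'qd': array([ 0.00053663,  0.00130858,  0.00108331, -0.00096927, -0.00173587,
       -0.001082  ]), 'effort': array([-1.30938904e-03, -4.16787279e+01, -2.45805860e+01, -2.38724979e-04,
        1.11536868e-02, -8.03194524e-06]), 'position': array([0.24605921, 0.51909455, 0.23043583]), 'ee_rot': array([-3.05903956e-04,  2.19576410e-01,  9.75594866e-01, -8.73512477e-04]), 'contact_force': array([ 0.13365734,  0.45639875, -0.69286073]), 'moment': array([-0.02323513, -0.03811119,  0.00935528]), 'width': 0.0857173461439249}
scene 47.8866715286402 317.66418505075444 204.18802392766838 [[0.3179, 0.7699, -0.5533, 1.2679], [0.9481, -0.2609, 0.1818, -0.1562], [-0.0044, -0.5824, -0.8129, 1.1665], [0.0, 0.0, 0.0, 1.0]]
side 43.37168072322225 321.2127093430994 198.26579342746103 [[-0.9771, -0.1379, 0.1618, 0.2904], [-0.2125, 0.6185, -0.7565, 1.1643], [0.0043, -0.7736, -0.6337, 1.0104], [0.0, 0.0, 0.0, 1.0]]
wrist 65.70646984690485 317.47398955262986 199.3684925290851 [[0.4285, 0.8542, 0.2947, 0.1705], [0.9036, -0.4044, -0.1416, 0.5549], [-0.0017, 0.3269, -0.945, 0.3734], [0.0, 0.0, 0.0, 1.0]]
```

View pics/scene0.png

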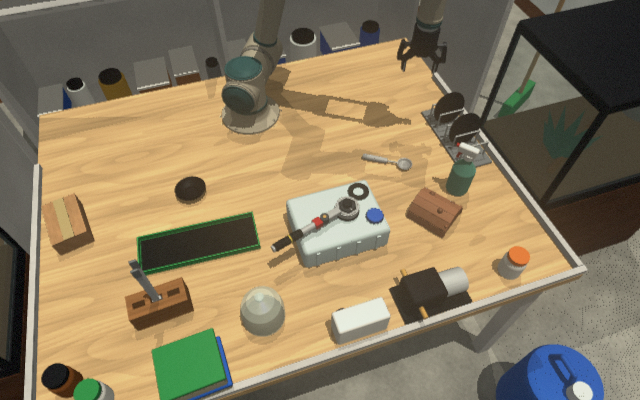

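View pics/side0.png

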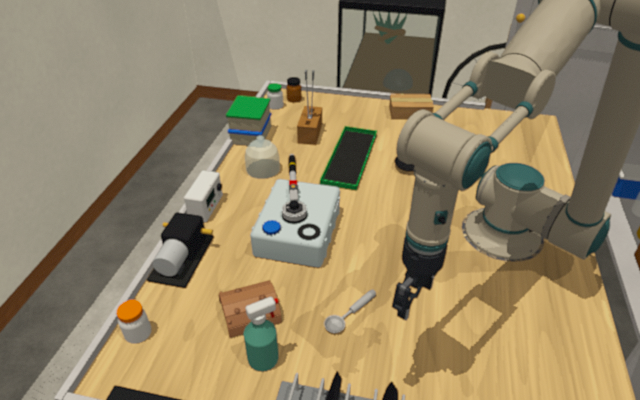

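View pics/wrist0.png

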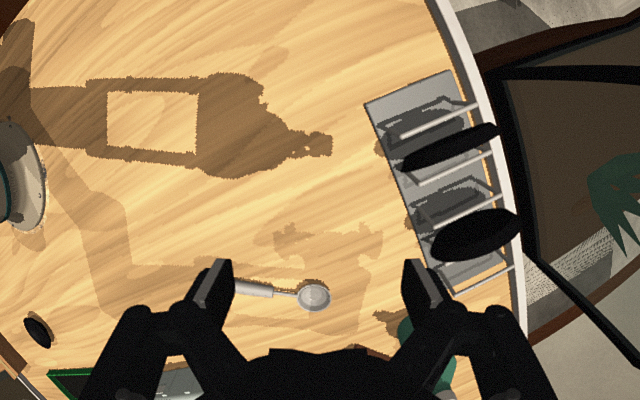

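The scene view shows the ring at about (347,208), the red yoke at (318,221), and the grip running to (273,247). The tray spans (138..260, 215..270), and the glass dome stands at (262,310) near the handle's side. In the side view the ring is at (294,211). Next I'll measure with depth and two views.

```bash
cat > h.py <<'E'
import numpy as np, cv2
from rig import telemetry, optics
def get(n):
    d=optics.get_image(n); d["f"]=200/np.tan(np.radians(d["fovy"]/2)); d["name"]=n; return d
def ray(d,u,v):
    x,y=(u-d["cx"]),(v-d["cy"])
    if d["name"]=="wrist":
        r=np.hypot(x,y)+1e-9; t=r/d["f"]; c=np.array([np.sin(t)*x/r,np.sin(t)*y/r,np.cos(t)])
    else: c=np.array([x/d["f"],y/d["f"],1.])
    T=d["world_from_camera"]; return T[:3,3],T[:3,:3]@c
def onz(d,u,v,z):
    o,r=ray(d,u,v); return o+r*(z-o[2])/r[2]
def dep(d,u,v):
    o,r=ray(d,u,v)
    x,y=(u-d["cx"]),(v-d["cy"]); k=d["depth"][int(round(v)),int(round(u))]
    T=d["world_from_camera"]; c=T[:3,:3].T@r
    return o+r*k/c[2]
def tri(d1,p1,d2,p2):
    o1,r1=ray(d1,*p1);o2,r2=ray(d2,*p2); r1/=np.linalg.norm(r1);r2/=np.linalg.norm(r2)
    s=np.linalg.lstsq(np.c_[r1,-r2],o2-o1,rcond=None)[0]
    a=o1+s[0]*r1;b=o2+s[1]*r2; return (a+b)/2,np.linalg.norm(a-b)
def cents(d,lo,hi,roi,amin=4):
    hsv=cv2.cvtColor(d["img"],cv2.COLOR_BGR2HSV); m=cv2.inRange(hsv,lo,hi)
    k=np.zeros_like(m); x0,x1,y0,y1=roi; k[y0:y1,x0:x1]=m[y0:y1,x0:x1]
    n,l,s,c=cv2.connectedComponentsWithStats(k)
    return [(c[i].round(1).tolist(),s[i].tolist()) for i in range(1,n) if s[i,4]>=amin],k
E
python3 - <<'E'
from h import *
S=get("scene");D=get("side")
rois={"scene":(260,410,170,280),"side":(240,350,140,270)}
for d in (S,D):
    r=rois[d["name"]]
    print(d["name"],"red",cents(d,(0,150,90),(8,255,255),r,3)[0],"yel",cents(d,(22,120,120),(36,255,255),r,3)[0],"blue",cents(d,(100,150,80),(125,255,255),r,20)[0])
    x0,x1,y0,y1=r; c=d["img"][y0:y1,x0:x1]; cv2.imwrite(f"pics/{d['name']}_z.png",cv2.resize(c,None,fx=5,fy=5,interpolation=cv2.INTER_CUBIC))
    g,k=cents(d,(40,100,40),(75,255,255),(100,400,100,280),20); print("green",g)
    pts=np.column_stack(np.nonzero(k))[:,::-1].astype(np.float32)
    w=np.array([dep(d,*p) for p in pts]); w=w[(w[:,2]>0)&(w[:,2]<.06)]
    rc=cv2.minAreaRect(w[:,:2].astype(np.float32)); print(rc,w[:,2].min(),np.median(w[:,2]),w[:,2].max())
E
```

```text
scene red [([317.4, 221.3], [313, 217, 10, 9, 52])] yel [([290.5, 238.8], [288, 236, 5, 7, 13])] blue []
green [([195.0, 243.0], [137, 212, 123, 63, 1291])]
((0.49496421217918396, -0.27931439876556396), (0.35094308853149414, 0.1445346176624298), 86.62654876708984) 1.1407853382161548e-05 0.014831542078225013 0.02787227128781966
side red [([292.9, 181.7], [290, 180, 7, 5, 29])] yel [([332.6, 149.6], [332, 148, 2, 4, 5]), ([292.0, 162.8], [290, 162, 5, 2, 6]), ([325.6, 164.6], [325, 163, 2, 4, 5]), ([319.0, 180.0], [319, 178, 1, 5, 5]), ([293.3, 185.3], [293, 185, 2, 2, 3])] blue [([271.0, 226.8], [263, 221, 17, 13, 176])]
green [([247.5, 108.9], [226, 100, 44, 20, 684]), ([348.0, 159.3], [320, 126, 57, 64, 675])]
((0.4971722960472107, -0.2797658443450928), (0.36593061685562134, 0.12666800618171692), 86.76629638671875) 2.1420692651652473e-05 0.014175772825684385 0.028201692862637295
```

```bash
python3 -m creep --help 2>&1 | head
```

```text
invalid input: not JSON, or not a number
```

View zooms.

View pics/scene_z.png

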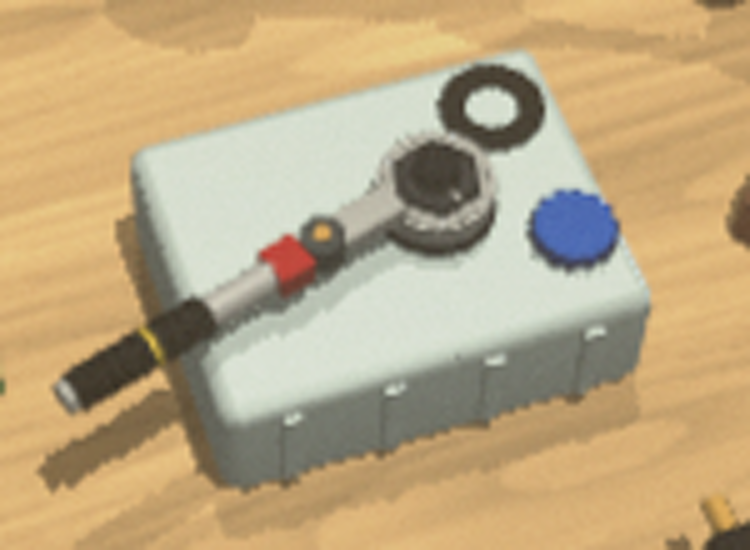

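View pics/side_z.png

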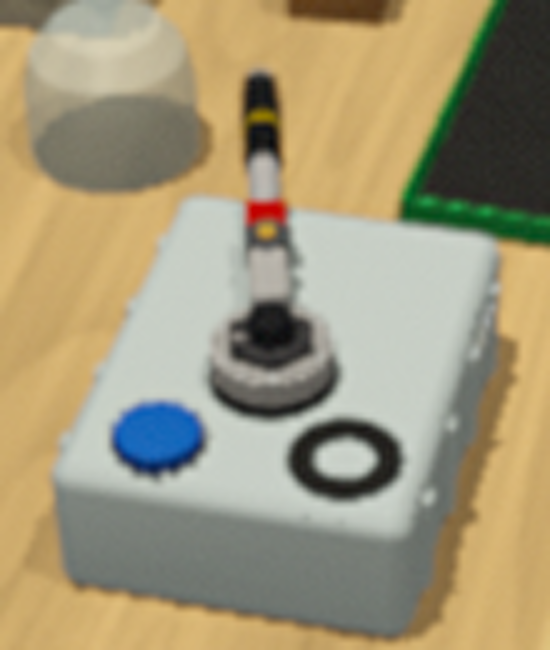

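```bash
python3 - <<'E'
from h import *
S=get("scene");D=get("side")
y,e=tri(S,(290.5,238.8),D,(292,162.8)); print("yellow",y,e)
r,e=tri(S,(317.4,221.3),D,(292.9,181.7)); print("red",r,e)
print("scene on plane 0.119",onz(S,290.5,238.8,.13),onz(D,292,162.8,.13))
# dome, points by depth
for nm,d,roi in (("S",S,(235,290,280,340)),("D",D,(240,285,130,180))):
    P=np.array([dep(d,u,v) for u in range(roi[0],roi[1],1) for v in range(roi[2],roi[3],1)])
    P=P[(P[:,2]>.03)&(P[:,2]<.2)]; print(nm,len(P),P.min(0),P.max(0))
# ring & stub via depth high points on tank
for nm,d,roi in (("S",S,(255,400,180,260)),("D",D,(250,345,140,265))):
    P=np.array([dep(d,u,v) for u in range(roi[0],roi[1],1) for v in range(roi[2],roi[3],1)])
    P=P[(P[:,2]>.105)&(P[:,2]<.16)]
    print(nm,len(P),np.percentile(P[:,2],[5,50,95,99.5]))
    np.save("P"+nm,P)
    T=np.array([dep(d,u,v) for u in range(roi[0]-10,roi[1]) for v in range(roi[2]-10,roi[3])])
    T=T[(T[:,2]>.082)&(T[:,2]<.098)]; print("tank top",np.median(T[:,2]),cv2.minAreaRect(T[:,:2].astype(np.float32)))
E
```

```text
yellow [ 0.6411764  -0.03161571  0.12732288] 0.009270236811838873
red [0.61317022 0.05605111 0.127127  ] 0.004497118962972061
scene on plane 0.119 [ 0.64741231 -0.02979488  0.13      ] [ 0.63730394 -0.03283301  0.13      ]
S 1649 [ 0.72859526 -0.20992021  0.03016371] [ 0.8383694  -0.09503392  0.13744054]
D 1192 [ 0.66486799 -0.33524195  0.03023234] [0.896838   0.00427135 0.13371824]
S 1134 [0.10753971 0.12407844 0.13337477 0.1388544 ]
tank top 0.0898000779145256 ((0.5870707631111145, 0.12383339554071426), (0.20014771819114685, 0.25634437799453735), 0.11573595553636551)
D 885 [0.1057435  0.12186111 0.13462232 0.13868678]
tank top 0.09017778752070016 ((0.6166182160377502, 0.030481994152069092), (0.26571786403656006, 0.510099470615387), 20.33437728881836)
```

The yellow band triangulates to about (0.641,-0.032,0.127) and the yoke to (0.613,0.056). So the handle points mostly along -y, and clockwise means pulling toward -x. Next I'll fit the tank, the handle line and the nut, and check the mister's position for the approach path.

```bash
python3 - <<'E'
from h import *
S=get("scene");D=get("side")
print("mister",[dep(S,u,v).round(3).tolist() for u,v in ((460,172),(462,180),(468,151))])
# tank top corners from scene: points near z=.09 in tank only
def pts(d,roi,zl,zh):
    P=np.array([dep(d,u,v) for u in range(roi[0],roi[1]) for v in range(roi[2],roi[3])]); return P[(P[:,2]>zl)&(P[:,2]<zh)]
for d,roi in ((S,(265,395,175,270)),(D,(245,345,170,265))):
    T=pts(d,roi,.086,.094); 
    print("tank",cv2.minAreaRect(T[:,:2].astype(np.float32)),np.percentile(T[:,:2],[1,99],axis=0).round(3).tolist())
    # blue cap
    hsv=cv2.cvtColor(d["img"],cv2.COLOR_BGR2HSV); m=cv2.inRange(hsv,(100,120,60),(128,255,255))
    q=[(u,v) for v,u in zip(*np.nonzero(m)) if roi[0]<u<roi[1] and roi[2]<v<roi[3]]
    if q: 
        B=np.array([dep(d,*p) for p in q]);B=B[B[:,2]>.1]; print("cap",len(B),np.median(B,axis=0),(B.min(0)+B.max(0))/2)
    H=pts(d,(255,345,190,255) if d is S else (270,320,150,215),.112,.16)
    H=H[(H[:,1]<.1)]
    mu=H.mean(0); print("handle",len(H)); 
    for lo,hi in ((-.09,-.05),(-.05,-.01),(-.01,.03),(.03,.06),(.06,.09)):
        h=H[(H[:,1]>lo)&(H[:,1]<hi)]
        if len(h): print(h.mean(0).round(4),len(h),h[:,0].min().round(3),h[:,0].max().round(3),h[:,2].max().round(3))
    print("end y",np.percentile(H[:,1],1))
    R=pts(d,(330,365,190,225) if d is S else (275,315,190,230),.112,.12); 
    print("ring top",len(R),cv2.minEnclosingCircle(R[:,:2].astype(np.float32)))
    R=pts(d,(335,360,195,220) if d is S else (285,305,195,222),.131,.15); print("stub",len(R),(R.min(0)+R.max(0))/2)
E
```

```text
mister [[0.574, 0.527, 0.111], [0.59, 0.532, 0.089], [0.557, 0.543, 0.182]]
tank ((0.5875791311264038, 0.1248290166258812), (0.25353696942329407, 0.1971731334924698), 89.35501098632812) [[0.492, 0.002], [0.682, 0.248]]
cap 154 [0.63148908 0.22315517 0.10424681] [0.63126148 0.22348355 0.10487472]
handle 589
[ 0.6541 -0.068   0.124 ] 122 0.636 0.666 0.131
[ 0.6438 -0.0299  0.125 ] 133 0.624 0.66 0.132
[0.6323 0.0091 0.1249] 107 0.616 0.647 0.136
[0.6201 0.0466 0.1249] 95 0.603 0.632 0.132
[0.6123 0.0746 0.1262] 103 0.594 0.626 0.135
end y -0.08458715850924026
ring top 224 ((0.5913623571395874, 0.14107932150363922), 0.051842108368873596)
stub 63 [0.59083373 0.13976964 0.13553535]
tank ((0.5804257392883301, 0.12849834561347961), (0.26075851917266846, 0.19557036459445953), 89.38044738769531) [[0.486, 0.005], [0.676, 0.252]]
cap 169 [0.62637882 0.22798283 0.10413259] [0.47010738 0.68384536 0.55542017]
handle 304
[ 0.6462 -0.0646  0.1266] 48 0.63 0.661 0.131
[ 0.6354 -0.0294  0.1274] 61 0.62 0.654 0.133
[0.6254 0.008  0.1265] 63 0.613 0.64 0.132
[0.6127 0.0464 0.1276] 48 0.598 0.626 0.133
[0.6058 0.0777 0.1287] 64 0.591 0.622 0.135
end y -0.08045261664667576
ring top 191 ((0.5866628885269165, 0.13476094603538513), 0.05840866640210152)
stub 57 [0.5844039  0.14615046 0.13549653]
```

Both views agree to about ±4 mm. The nut is near (0.584,0.157), the handle direction is about -73.7°, the mark is near (0.640,-0.030), and the tank top is at 0.090. The mister at (0.575,0.53) is clear of the path, so I'll move above the mark and turn the jaws square to the handle.

```bash
python3 -m creep '{"slide":[[0.35,-0.5,0.3],[0.7,-1,0.3],[0.7,-1,0.3],[0.7,-1,0.3]],"twist":[[0,0,-0.02],[0,0,-0.04],[0,0,-0.06],[0,0,-0.07]],"fingers":[1,1,1,1]}' 40
python3 -m creep '{"slide":[[0.35,-0.5,0],[0.7,-1,0],[0.7,-1,0],[0.7,-1,0]],"twist":[[0,0,-0.02],[0,0,-0.04],[0,0,-0.06],[0,0,-0.0645]],"fingers":[1,1,1,1]}'
python3 -m creep '{"slide":[[0.35,-0.5,0],[0.7,-1,0],[0.7,-1,0]],"twist":[[0,0,0],[0,0,0],[0,0,0]],"fingers":[0.5,0.2,0]}'
python3 -m creep '{"slide":[[0.3,-0.35,-0.1],[0.52,-0.66,-0.1],[0.52,-0.66,-0.1],[0.52,-0.66,-0.1],[0.52,-0.66,-0.1]],"twist":[[0,0,0],[0,0,0],[0,0,0],[0,0,0],[0,0,0]],"fingers":[0,0,0,0,0]}'
python3 - <<'E'
from h import *
s=telemetry.get_state();print(s)
d=get("wrist");cv2.imwrite("pics/w1.png",d["img"])
E
```

```text
clock: 0.85
position: [0.3525, 0.3677, 0.277]
ee_rot: [0.001, 0.429, 0.903, 0.0]
contact_force: [1.4, 0.6, -0.3]
width: 0.0854
clock: 1.25
position: [0.4579, 0.2168, 0.2765]
ee_rot: [0.001, 0.602, 0.798, 0.0]
contact_force: [0.2, 1.0, -0.8]
width: 0.0855
clock: 1.55
position: [0.5433, 0.095, 0.2766]
ee_rot: [0.0, 0.6, 0.8, 0.0]
contact_force: [0.6, -0.4, -0.1]
width: 0.044
clock: 2.05
position: [0.6202, -0.0026, 0.2608]
ee_rot: [-0.001, 0.601, 0.799, -0.0]
contact_force: [0.2, 0.8, -0.2]
width: 0.0426
{'clock': 2.05, 'qpos': array([-1.16732328e-01,  3.31736055e-01,  1.35053880e+00,  7.14403793e-04,
        1.46074897e+00, -3.98429789e-01]), 'qd': array([ 0.02632996, -0.02246395,  0.01574858,  0.00444561,  0.00316078,
       -0.00071352]), 'effort': array([-1.15673449e+00, -4.47318077e+01, -2.56641144e+01, -1.28179137e-01,
       -1.14221529e-01, -8.03903793e-03]), 'position': array([ 0.62024745, -0.00259746,  0.26079667]), 'ee_rot': array([-7.97000541e-04,  6.00869700e-01,  7.99346587e-01, -5.37039812e-05]), 'contact_force': array([ 0.1500131 ,  0.80842125, -0.22110732]), 'moment': array([ 0.03996035, -0.00506868,  0.063063  ]), 'width': 0.04259429857726629}
```

View pics/w1.png

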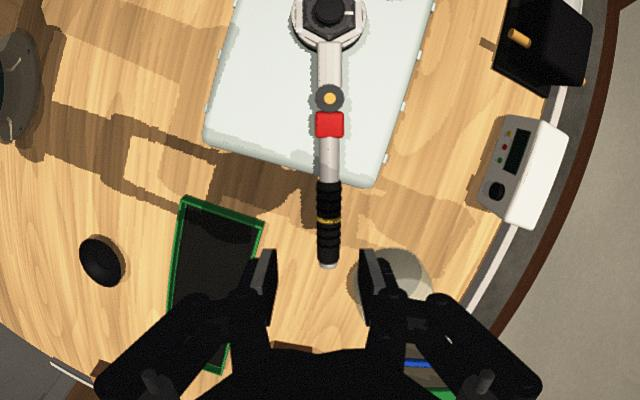

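The wrist view is clear: ring at (329,18), pivot at (329,98), yoke at (329,124), yellow mark at (329,220), and grip end at (328,265). The handle lies just right of the line between the fingers. I'll measure this, then move about 30 mm and take a second view to triangulate the height.

```bash
cat > m.py <<'E'
from h import *
import json,sys
d=get("wrist");s=telemetry.get_state()
tag=sys.argv[1]; cv2.imwrite(f"pics/w{tag}.png",d["img"])
y,_=cents(d,(20,110,100),(36,255,255),(250,400,60,330),8)
r,_=cents(d,(0,150,90),(8,255,255),(250,400,40,330),50)
res={"T":d["world_from_camera"].tolist(),"y":[c for c in y],"r":[c for c in r]}
json.dump(res,open(f"m{tag}.json","w"))
for n,l,z in (("yel",y,.130),("red",r,.132)):
    for c,st in l: print(n,c,st,"@z",z,onz(d,*c,z).round(4))
print(s["position"].round(4),s["ee_rot"].round(4),s["contact_force"].round(2),s["width"])
E
python3 m.py 1
python3 -m creep '{"slide":[[0.12,-0.16,0],[0.12,-0.16,0],[0.12,-0.16,0],[0.12,-0.16,0]],"twist":[[0,0,0],[0,0,0],[0,0,0],[0,0,0]],"fingers":[0,0,0,0]}'
python3 m.py 2
python3 - <<'E'
from h import *
import json
a,b=[json.load(open(f"m{i}.json")) for i in (1,2)]
d=get("wrist"); A=dict(d,world_from_camera=np.array(a["T"])); B=dict(d,world_from_camera=np.array(b["T"]))
big=lambda l:max(l,key=lambda c:c[1][4])[0]
for k in "yr": print(k,tri(A,big(a[k]),B,big(b[k])))
E
```

```text
yel [329.6, 99.2] [325, 95, 10, 10, 80] @z 0.13 [0.6076 0.0791 0.13  ]
yel [325.5, 221.5] [316, 217, 20, 8, 79] @z 0.13 [ 0.6369 -0.0318  0.13  ]
yel [338.6, 219.8] [337, 217, 4, 6, 15] @z 0.13 [ 0.6485 -0.0266  0.13  ]
red [329.3, 125.3] [316, 112, 28, 27, 696] @z 0.132 [0.6138 0.057  0.132 ]
[ 0.6197 -0.0013  0.2615] [-4.e-04  6.e-01  8.e-01  2.e-04] [-0.37 -0.06 -0.09] 0.04272212427114791
clock: 2.55
position: [0.6376, -0.025, 0.2617]
ee_rot: [-0.0, 0.6, 0.8, 0.0]
contact_force: [-0.6, 0.2, 0.2]
width: 0.0424
yel [317.5, 68.4] [313, 64, 10, 10, 80] @z 0.13 [0.6076 0.0792 0.13  ]
yel [318.9, 194.1] [310, 192, 16, 5, 42] @z 0.13 [ 0.641  -0.0304  0.13  ]
red [317.5, 95.2] [304, 83, 28, 26, 701] @z 0.132 [0.6143 0.0563 0.132 ]
[ 0.6377 -0.0251  0.2617] [-1.000e-04  5.998e-01  8.001e-01  2.000e-04] [-0.38 -0.38 -0.67] 0.042553608964051824
y (array([0.60759104, 0.07913485, 0.13038892]), np.float64(2.670041412106852e-05))
r (array([0.61428862, 0.05634391, 0.12404831]), np.float64(4.709103874431207e-05))
```

Height is confirmed: the pivot cap's top triangulates to 0.130, and the yoke centroid is consistent with it. The pivot is at (0.6076,0.0792) and the mark at (0.640,-0.030), with direction -73.5°, so the nut axis is near (0.585,0.156). I'll descend astride the grip at the mark.

```bash
python3 -m creep '{"slide":[[0.02,-0.03,-0.25],[0.02,-0.03,-0.5],[0.02,-0.03,-0.75],[0.02,-0.03,-0.85],[0.02,-0.03,-0.85]],"twist":[[0,0,0],[0,0,0],[0,0,0],[0,0,0],[0,0,0]],"fingers":[0,0,0,0,0]}'
python3 -m creep '{"slide":[[0,0,-0.1],[0,0,-0.2],[0,0,-0.21],[0,0,-0.21]],"twist":[[0,0,0],[0,0,0],[0,0,0],[0,0,0]],"fingers":[0,0,0,0]}'
python3 m.py 3
```

```text
clock: 3.15
position: [0.639, -0.0299, 0.1309]
ee_rot: [-0.003, 0.6, 0.8, -0.001]
contact_force: [0.5, 0.3, -0.3]
width: 0.0429
clock: 3.55
position: [0.6419, -0.0307, 0.1034]
ee_rot: [0.001, 0.6, 0.8, 0.0]
contact_force: [-0.1, 0.1, -0.0]
width: 0.0426
yel [299.7, 287.6] [297, 286, 8, 5, 18] @z 0.13 [ 0.6341 -0.032   0.13  ]
yel [313.5, 289.2] [301, 286, 25, 7, 91] @z 0.13 [ 0.6404 -0.031   0.13  ]
red [311.0, 77.0] [278, 47, 67, 61, 3877] @z 0.132 [0.6146 0.0559 0.132 ]
[ 0.6423 -0.0307  0.1038] [1.000e-03 6.003e-01 7.998e-01 6.000e-04] [-0.3   1.43  0.51] 0.04259350917937828
```

View pics/w3.png

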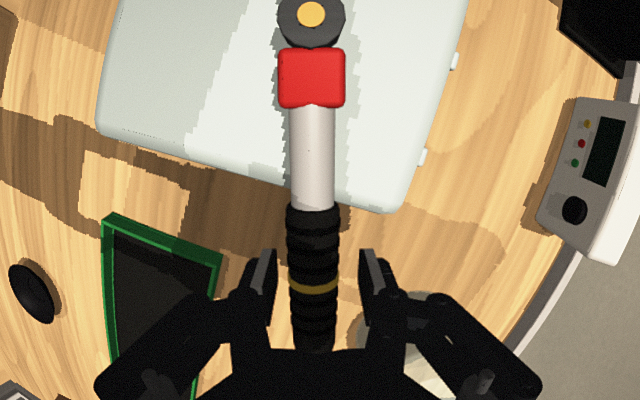

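The fingers stand astride the yellow mark (band at (313,288), about 9 mm gap each side) with no contact. I'll narrow the gap a little and work out the arc waypoints about the nut axis.

```bash
python3 -m creep '{"slide":[[0,0,-0.015],[0,0,-0.015],[0,0,-0.015]],"twist":[[0,0,0],[0,0,0],[0,0,0]],"fingers":[-0.3,-0.3,-0.3]}'
cat > arc.py <<'E'
from h import *
import sys
n=np.array([.585,.1557]);p=telemetry.get_state()["position"][:2];r=p-n
print("r",np.hypot(*r),np.degrees(np.arctan2(r[1],r[0])))
for t in map(float,sys.argv[1:]):
    c,s=np.cos(-t),np.sin(-t); q=np.array([[c,-s],[s,c]])@r
    print(t,((q-r)/.15).round(4),"twist",round(-t/2/np.pi,4))
E
python3 arc.py .025 .05 .075 .1 .15 .2
```

```text
clock: 3.9
position: [0.6416, -0.0308, 0.1006]
ee_rot: [0.0, 0.6, 0.8, 0.0]
contact_force: [1.3, 0.8, 0.3]
width: 0.0295
r 0.19494405616083432 -73.11634527695466
0.025 [-0.0312 -0.009 ] twist -0.004
0.05 [-0.0626 -0.0173] twist -0.008
0.075 [-0.0942 -0.0248] twist -0.0119
0.1 [-0.126  -0.0315] twist -0.0159
0.15 [-0.1901 -0.0424] twist -0.0239
0.2 [-0.2546 -0.0502] twist -0.0318
```

```bash
python3 -m creep '{"slide":[[-0.031,-0.009,0],[-0.063,-0.017,0],[-0.094,-0.025,0],[-0.126,-0.0315,0],[-0.126,-0.0315,0],[-0.126,-0.0315,0]],"twist":[[0,0,-0.004],[0,0,-0.008],[0,0,-0.012],[0,0,-0.016],[0,0,-0.016],[0,0,-0.016]],"fingers":[-0.3,-0.3,-0.3,-0.3,-0.3,-0.3]}'
python3 arc.py .025 .05 .075 .1; python3 m.py 4
```

```text
clock: 4.5
position: [0.6223, -0.0356, 0.1002]
ee_rot: [0.0, 0.64, 0.768, 0.0]
contact_force: [0.3, -0.6, -0.2]
width: 0.0299
r 0.1949380719984574 -78.96491500057921
0.025 [-0.032  -0.0058] twist -0.004
0.05 [-0.0641 -0.0108] twist -0.008
0.075 [-0.0963 -0.0151] twist -0.0119
0.1 [-0.1286 -0.0185] twist -0.0159
red [316.9, 76.1] [282, 45, 70, 64, 4092] @z 0.132 [0.606  0.0538 0.132 ]
[ 0.6225 -0.0356  0.1001] [1.000e-04 6.398e-01 7.685e-01 1.000e-04] [-0.36  0.13 -0.02] 0.029901593487664524
```

View pics/w4.png

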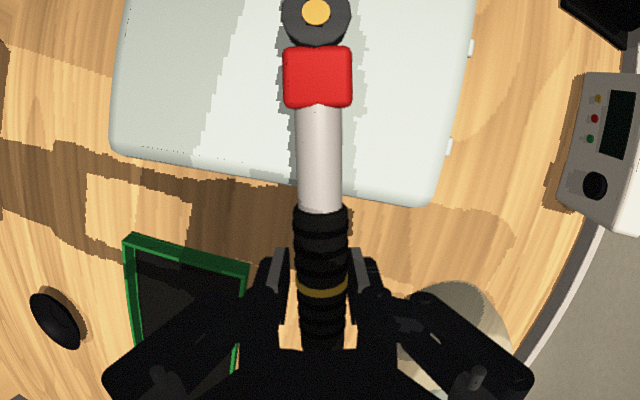

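The handle follows the right-hand finger, which touches it at (352,290), and there is almost no load so far. I'll continue the arc.

```bash
python3 -m creep '{"slide":[[-0.032,-0.006,0],[-0.064,-0.011,0],[-0.096,-0.015,0],[-0.096,-0.015,0]],"twist":[[0,0,-0.004],[0,0,-0.008],[0,0,-0.012],[0,0,-0.012]],"fingers":[-0.3,-0.3,-0.3,-0.3]}'
python3 arc.py .025 .05;
```

```text
clock: 4.95
position: [0.6075, -0.0381, 0.1002]
ee_rot: [0.0, 0.669, 0.744, -0.0]
contact_force: [0.1, -0.5, 0.7]
width: 0.0298
r 0.19508479867757955 -83.39027953722147
0.025 [-0.0323 -0.0033] twist -0.004
0.05 [-0.0648 -0.0059] twist -0.008
```

```bash
python3 -m creep '{"slide":[[-0.016,-0.002,0],[-0.032,-0.0033,0]],"twist":[[0,0,-0.002],[0,0,-0.004]],"fingers":[-0.3,-0.3]}'
python3 -m creep '{"slide":[[-0.016,-0.001,0],[-0.032,-0.0026,0]],"twist":[[0,0,-0.002],[0,0,-0.004]],"fingers":[-0.3,-0.3]}'
python3 arc.py .025 .05; python3 m.py 5
```

```text
clock: 5.15
position: [0.6035, -0.0384, 0.1002]
ee_rot: [0.0, 0.678, 0.735, 0.0]
contact_force: [1.7, -0.6, 1.0]
width: 0.0301
clock: 5.35
position: [0.5985, -0.0388, 0.1002]
ee_rot: [0.0, 0.687, 0.727, 0.0]
contact_force: [1.8, -0.1, 0.6]
width: 0.0302
r 0.19498329075814713 -86.02804467476884
0.025 [-0.0324 -0.0018] twist -0.004
0.05 [-0.0649 -0.0029] twist -0.008
red [317.4, 75.8] [282, 45, 71, 64, 4087] @z 0.132 [0.5938 0.0521 0.132 ]
[ 0.5979 -0.0389  0.1001] [ 0.000e+00  6.872e-01  7.264e-01 -2.000e-04] [ 1.74 -1.13  0.36] 0.02973317598182776
```

View pics/w5.png

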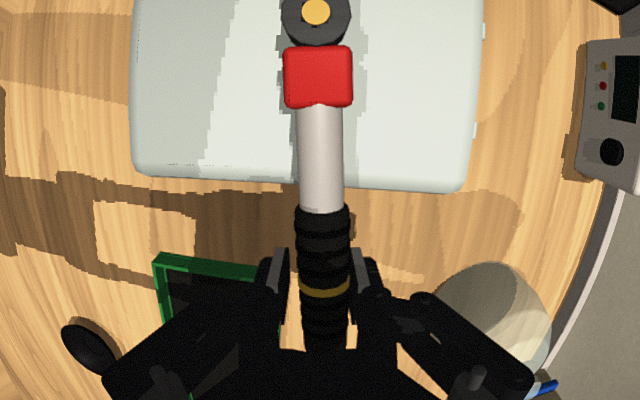

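The force is steady near 1.8 N, which is the run-down drag of the nut. I'll continue in 5 mm steps and read the force each time.

```bash
python3 -m creep '{"slide":[[-0.016,-0.001,0],[-0.032,-0.0018,0]],"twist":[[0,0,-0.002],[0,0,-0.004]],"fingers":[-0.3,-0.3]}'
python3 -m creep '{"slide":[[-0.016,-0.0005,0],[-0.032,-0.001,0]],"twist":[[0,0,-0.002],[0,0,-0.004]],"fingers":[-0.3,-0.3]}'

```

```text
clock: 5.6
position: [0.5937, -0.0391, 0.1001]
ee_rot: [0.0, 0.696, 0.718, 0.0]
contact_force: [2.9, -1.3, 0.3]
width: 0.0298
clock: 5.8
position: [0.5888, -0.0392, 0.1002]
ee_rot: [0.0, 0.705, 0.709, 0.0]
contact_force: [1.5, -1.3, 0.4]
width: 0.03
```

```bash
python3 -m creep '{"slide":[[-0.016,0,0],[-0.032,0,0]],"twist":[[0,0,-0.002],[0,0,-0.004]],"fingers":[-0.3,-0.3]}'
python3 -m creep '{"slide":[[-0.016,0,0],[-0.032,0.001,0]],"twist":[[0,0,-0.002],[0,0,-0.004]],"fingers":[-0.3,-0.3]}'

```

```text
clock: 6.0
position: [0.5839, -0.0392, 0.1001]
ee_rot: [0.0, 0.714, 0.7, -0.0]
contact_force: [1.7, -2.3, 0.3]
width: 0.0299
clock: 6.2
position: [0.5791, -0.039, 0.1001]
ee_rot: [0.0, 0.723, 0.691, 0.0]
contact_force: [1.5, -0.4, 0.0]
width: 0.0296
```

```bash
python3 -m creep '{"slide":[[-0.016,0.001,0],[-0.032,0.0015,0]],"twist":[[0,0,-0.002],[0,0,-0.004]],"fingers":[-0.3,-0.3]}'

```

```text
clock: 6.4
position: [0.5743, -0.0387, 0.1001]
ee_rot: [0.0, 0.731, 0.682, 0.0]
contact_force: [2.6, -1.0, 0.1]
width: 0.0302
```

```bash
python3 -m creep '{"slide":[[-0.016,0.001,0],[-0.032,0.002,0]],"twist":[[0,0,-0.002],[0,0,-0.004]],"fingers":[-0.3,-0.3]}'; python3 m.py 6; python3 arc.py 0.025 0.05

```

```text
clock: 6.6
position: [0.5694, -0.0384, 0.1001]
ee_rot: [-0.0, 0.74, 0.673, -0.0]
contact_force: [1.9, -1.6, 0.9]
width: 0.0296
red [316.8, 76.9] [282, 46, 70, 64, 4088] @z 0.132 [0.5784 0.0519 0.132 ]
[ 0.5689 -0.0383  0.1   ] [-3.000e-04  7.400e-01  6.726e-01 -2.000e-04] [ 1.82 -0.98  0.31] 0.02998332481969339
r 0.19466590176626491 -94.74046740785057
0.025 [-0.0323  0.0031] twist -0.004
0.05 [-0.0645  0.007 ] twist -0.008
```

```bash
python3 -m creep '{"slide":[[-0.016,0.0015,0],[-0.032,0.003,0]],"twist":[[0,0,-0.002],[0,0,-0.004]],"fingers":[-0.3,-0.3]}'

```

```text
clock: 6.85
position: [0.5648, -0.0379, 0.1001]
ee_rot: [0.0, 0.748, 0.663, 0.0]
contact_force: [1.3, -1.7, 0.1]
width: 0.0302
```

```bash
python3 -m creep '{"slide":[[-0.016,0.002,0],[-0.032,0.004,0]],"twist":[[0,0,-0.002],[0,0,-0.004]],"fingers":[-0.3,-0.3]}'

```

```text
clock: 7.05
position: [0.5599, -0.0373, 0.1001]
ee_rot: [0.0, 0.757, 0.654, 0.0]
contact_force: [2.2, -0.1, 0.8]
width: 0.03
```

```bash
python3 -m creep '{"slide":[[-0.016,0.002,0],[-0.032,0.0045,0]],"twist":[[0,0,-0.002],[0,0,-0.004]],"fingers":[-0.3,-0.3]}'

```

```text
clock: 7.25
position: [0.5551, -0.0367, 0.1001]
ee_rot: [0.0, 0.765, 0.644, 0.0]
contact_force: [1.9, -1.7, -0.4]
width: 0.0297
```

```bash
python3 -m creep '{"slide":[[-0.016,0.0025,0],[-0.032,0.005,0]],"twist":[[0,0,-0.002],[0,0,-0.004]],"fingers":[-0.3,-0.3]}'

```

```text
clock: 7.45
position: [0.5503, -0.0359, 0.1001]
ee_rot: [0.0, 0.773, 0.635, 0.0]
contact_force: [2.3, -1.9, -1.0]
width: 0.0299
```

```bash
python3 arc.py 0.025; python3 -m creep '{"slide":[[-0.016,0.003,0],[-0.032,0.0057,0]],"twist":[[0,0,-0.002],[0,0,-0.004]],"fingers":[-0.3,-0.3]}'

```

```text
r 0.19470420690887474 -100.26979151862744
0.025 [-0.0319  0.0062] twist -0.004
clock: 7.65
position: [0.5455, -0.035, 0.1001]
ee_rot: [-0.0, 0.781, 0.625, 0.0]
contact_force: [2.1, -0.9, -0.7]
width: 0.0297
```

```bash
python3 -m creep '{"slide":[[-0.016,0.003,0],[-0.032,0.0065,0]],"twist":[[0,0,-0.002],[0,0,-0.004]],"fingers":[-0.3,-0.3]}'; python3 m.py 7

```

```text
clock: 7.85
position: [0.5407, -0.0339, 0.1001]
ee_rot: [-0.0, 0.789, 0.615, 0.0]
contact_force: [1.9, -0.9, -0.2]
width: 0.0302
red [316.2, 76.9] [281, 46, 71, 64, 4077] @z 0.132 [0.5629 0.054  0.132 ]
[ 0.5402 -0.0338  0.1   ] [-3.000e-04  7.886e-01  6.149e-01 -1.000e-04] [2.07 0.24 0.45] 0.029742853506701507
```

```bash
python3 -m creep '{"slide":[[-0.016,0.0035,0],[-0.032,0.007,0]],"twist":[[0,0,-0.002],[0,0,-0.004]],"fingers":[-0.3,-0.3]}'

```

```text
clock: 8.1
position: [0.5365, -0.033, 0.1002]
ee_rot: [0.0, 0.796, 0.605, 0.001]
contact_force: [3.5, 0.6, -0.8]
width: 0.0298
```

```bash
python3 -m creep '{"slide":[[-0.016,0.004,0],[-0.0315,0.008,0]],"twist":[[0,0,-0.002],[0,0,-0.004]],"fingers":[-0.3,-0.3]}'

```

```text
clock: 8.3
position: [0.5326, -0.0318, 0.1004]
ee_rot: [0.001, 0.804, 0.595, 0.001]
contact_force: [5.0, 0.3, 0.6]
width: 0.0296
```

The force is now rising (3.5 then 5.0 N), so the nut is coming up hard. I'll look, then use smaller steps.

```bash
python3 m.py 8; python3 arc.py 0.0125

```

```text
red [314.7, 76.9] [280, 46, 70, 64, 4063] @z 0.132 [0.5587 0.0551 0.132 ]
[ 0.5322 -0.0317  0.1004] [8.000e-04 8.038e-01 5.949e-01 1.000e-03] [4.87 0.29 0.2 ] 0.029994090521272186
r 0.19475408118060827 -105.74162488944563
0.0125 [-0.0156  0.0045] twist -0.002
```

```bash
python3 -m creep '{"slide":[[-0.008,0.002,0],[-0.0156,0.0045,0],[-0.0156,0.0045,0]],"twist":[[0,0,-0.001],[0,0,-0.002],[0,0,-0.002]],"fingers":[-0.3,-0.3,-0.3]}'; python3 m.py 9

```

```text
clock: 8.65
position: [0.5307, -0.0313, 0.1006]
ee_rot: [0.001, 0.807, 0.59, 0.001]
contact_force: [6.2, -0.0, -0.7]
width: 0.0298
red [314.2, 77.0] [279, 46, 71, 64, 4040] @z 0.132 [0.5576 0.0554 0.132 ]
[ 0.5307 -0.0313  0.1006] [0.0012 0.8072 0.5903 0.0014] [ 5.81  0.34 -0.7 ] 0.030102127900300722
```

```bash
python3 -m creep '{"slide":[[-0.008,0.002,0],[-0.0155,0.0045,0],[-0.0155,0.0045,0]],"twist":[[0,0,-0.001],[0,0,-0.002],[0,0,-0.002]],"fingers":[-0.3,-0.3,-0.3]}'; python3 m.py 10

```

```text
clock: 9.0
position: [0.5291, -0.0308, 0.1008]
ee_rot: [0.002, 0.811, 0.585, 0.002]
contact_force: [8.5, 0.1, -0.3]
width: 0.03
red [313.3, 77.2] [279, 46, 70, 64, 4041] @z 0.132 [0.5568 0.0557 0.132 ]
[ 0.5292 -0.0307  0.1007] [0.0018 0.8109 0.5852 0.002 ] [ 7.41 -0.74 -1.45] 0.029925093373148193
```

```bash
python3 -m creep '{"slide":[[-0.008,0.002,0],[-0.0155,0.005,0],[-0.0155,0.005,0]],"twist":[[0,0,-0.001],[0,0,-0.002],[0,0,-0.002]],"fingers":[-0.3,-0.3,-0.3]}'; python3 m.py 11

```

```text
clock: 9.35
position: [0.5274, -0.0302, 0.1009]
ee_rot: [0.002, 0.815, 0.58, 0.002]
contact_force: [9.2, -0.6, -0.5]
width: 0.0295
red [313.0, 77.2] [278, 46, 71, 64, 4011] @z 0.132 [0.556  0.0559 0.132 ]
[ 0.5275 -0.0302  0.101 ] [0.0024 0.8145 0.5801 0.0025] [ 8.15 -0.56 -0.66] 0.029691125288170687
```

The force is at about 8.5 N, the give level. From here the measured travel is bending, and I want about 8 to 9 mm of it.

```bash
python3 -m creep '{"slide":[[-0.008,0.002,0],[-0.0155,0.005,0],[-0.0155,0.005,0]],"twist":[[0,0,-0.001],[0,0,-0.002],[0,0,-0.002]],"fingers":[-0.3,-0.3,-0.3]}'; python3 m.py 12

```

```text
clock: 9.7
position: [0.5252, -0.0295, 0.101]
ee_rot: [0.002, 0.818, 0.575, 0.002]
contact_force: [8.4, -1.0, -0.3]
width: 0.03
red [314.7, 77.0] [280, 46, 70, 64, 4036] @z 0.132 [0.5554 0.0561 0.132 ]
[ 0.5253 -0.0295  0.101 ] [0.0025 0.8181 0.575  0.0025] [ 7.48 -0.53 -1.09] 0.03001089317425372
```

```bash
python3 -m creep '{"slide":[[-0.008,0.002,0],[-0.0155,0.005,0],[-0.0155,0.005,0]],"twist":[[0,0,-0.001],[0,0,-0.002],[0,0,-0.002]],"fingers":[-0.3,-0.3,-0.3]}'; python3 m.py 13

```

```text
clock: 10.05
position: [0.5229, -0.0289, 0.101]
ee_rot: [0.003, 0.822, 0.57, 0.002]
contact_force: [8.8, -0.2, -1.3]
width: 0.0297
red [316.6, 76.7] [282, 46, 70, 63, 4018] @z 0.132 [0.5549 0.0563 0.132 ]
[ 0.523  -0.0288  0.101 ] [0.0026 0.8217 0.5699 0.0026] [ 8.08 -1.27 -0.83] 0.02961104184084936
```

View pics/w13.png

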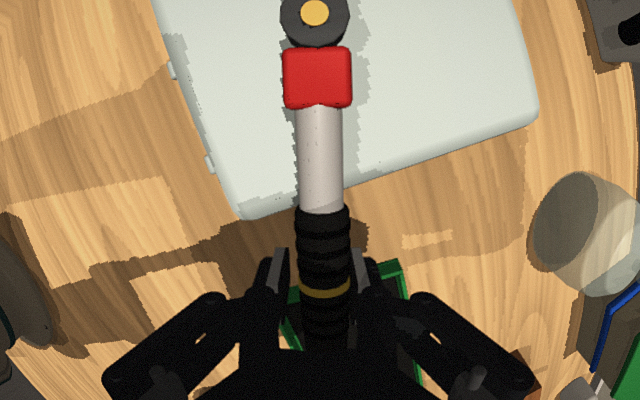

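The force plateaus near 8 N while the tool travels the full step and the yoke moves only 0.5 mm per 2.3 mm. So the joint is giving, with about 4 mm of bend so far. I'll take two more small steps to about 8.5 mm.

```bash
python3 -m creep '{"slide":[[-0.008,0.002,0],[-0.0155,0.005,0],[-0.0155,0.005,0]],"twist":[[0,0,-0.001],[0,0,-0.002],[0,0,-0.002]],"fingers":[-0.3,-0.3,-0.3]}'; python3 m.py 14

```

```text
clock: 10.4
position: [0.5207, -0.0281, 0.101]
ee_rot: [0.003, 0.825, 0.565, 0.003]
contact_force: [9.2, -0.9, -0.8]
width: 0.0299
red [318.4, 76.5] [284, 46, 70, 63, 4040] @z 0.132 [0.5544 0.0564 0.132 ]
[ 0.5208 -0.0281  0.101 ] [0.0026 0.8253 0.5647 0.0027] [ 9.06 -0.93 -1.29] 0.02988464413798439
```

```bash
python3 -m creep '{"slide":[[-0.008,0.002,0],[-0.0145,0.0045,0],[-0.0145,0.0045,0],[-0.0145,0.0045,0]],"twist":[[0,0,-0.001],[0,0,-0.002],[0,0,-0.002],[0,0,-0.002]],"fingers":[-0.3,-0.3,-0.3,-0.3]}'; python3 m.py 15
python3 - <<'E'
from h import *
d=get("scene");cv2.imwrite("pics/s15.png",cv2.resize(d["img"][170:280,250:400],None,fx=5,fy=5,interpolation=cv2.INTER_CUBIC))
E
```

```text
clock: 10.85
position: [0.5188, -0.0274, 0.1011]
ee_rot: [0.003, 0.829, 0.559, 0.003]
contact_force: [8.5, -0.9, -1.0]
width: 0.0297
red [319.5, 76.3] [285, 46, 70, 63, 4026] @z 0.132 [0.5539 0.0566 0.132 ]
[ 0.5188 -0.0274  0.101 ] [0.0026 0.8289 0.5594 0.0028] [ 8.54 -0.9   0.54] 0.030188051213969315
```

View pics/s15.png

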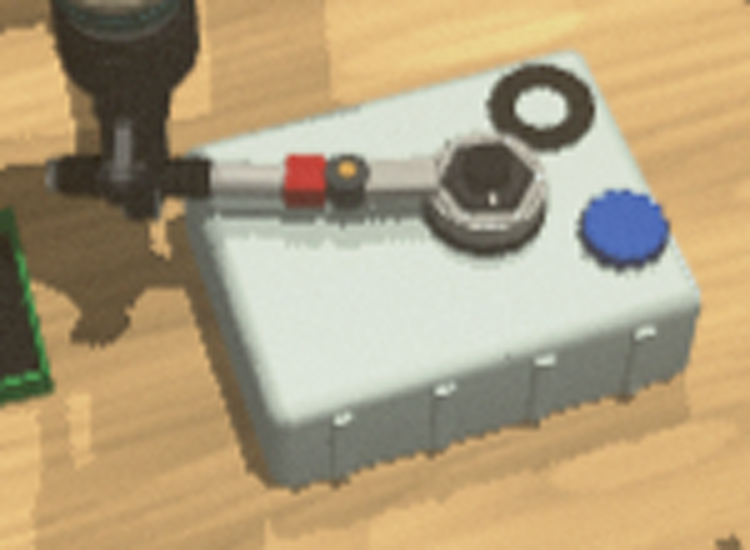

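```bash
python3 - <<'E'
from h import *
import json
d=get("wrist")
n=np.array([.585,.1557])
for t in (4,6,7,9,11,13,14,15):
    im=cv2.imread(f"pics/w{t}.png"); A=dict(d,img=im,world_from_camera=np.array(json.load(open(f"m{t}.json"))["T"]))
    c,_=cents(A,(12,90,120),(36,255,255),(270,370,0,35),60)
    p=max(c,key=lambda c:c[1][4])[0]; P=onz(A,*p,.13)[:2]
    # tube axis: midpoint of bright tube at rows 130..190
    hsv=cv2.cvtColor(im,cv2.COLOR_BGR2HSV); m=[]
    for v in range(120,195,3):
        u=np.nonzero((hsv[v,285:360,1]<40)&(hsv[v,285:360,2]>90))[0]
        # black grip edges instead
    rows=[]
    for v in range(215,262,3):
        u=np.nonzero(hsv[v,285:365,2]<55)[0]+285
        if len(u): 
            rows.append(onz(A,(u.min()+u.max())/2,v,.119)[:2])
    G=np.array(rows); g=np.median(G,axis=0)
    a=np.arctan2(*(P-n)[::-1]); b=np.arctan2(*(g-P)[::-1]); r=np.array(max(json.load(open(f"m{t}.json"))["r"],key=lambda c:c[1][4])[0]); R=onz(A,*r,.132)[:2]; 
    print(t,P.round(4),np.hypot(*(P-n)).round(4),"head",a.round(4),"bend grip",(a-b).round(4),"bend yoke",(a-np.arctan2(*(R-P)[::-1])).round(4),g.round(4))
E
```

```text
4 [0.6011 0.0777] 0.0796 head -1.3673 bend grip 0.0032 bend yoke 0.0022 [ 0.6195 -0.0129]
6 [0.5799 0.0763] 0.0795 head -1.6348 bend grip -0.0012 bend yoke -0.001 [ 0.5741 -0.0158]
7 [0.5681 0.078 ] 0.0796 head -1.7848 bend grip -0.0037 bend yoke -0.0017 [ 0.5489 -0.0123]
9 [0.564  0.0791] 0.0794 head -1.8386 bend grip -0.0054 bend yoke -0.0053 [ 0.54   -0.0103]
11 [0.5629 0.0796] 0.0793 head -1.8535 bend grip -0.0015 bend yoke 0.0003 [ 0.5371 -0.0096]
13 [0.5627 0.0796] 0.0793 head -1.8555 bend grip 0.0354 bend yoke 0.0375 [ 0.5335 -0.0086]
14 [0.5627 0.0796] 0.0793 head -1.8558 bend grip 0.0557 bend yoke 0.0589 [ 0.5316 -0.0081]
15 [0.5626 0.0796] 0.0793 head -1.857 bend grip 0.0712 bend yoke 0.0749 [ 0.53   -0.0076]
```

The click is confirmed: the head has stopped at -1.857 rad and the handle is bent 0.071 to 0.075 rad. That is above 0.04 for more than 0.4 s and well below 0.13. Now I'll ease the pull off.

```bash
python3 -m creep '{"slide":[[0.02,-0.006,0],[0.04,-0.012,0],[0.06,-0.018,0],[0.08,-0.024,0],[0.1,-0.03,0],[0.1,-0.03,0],[0.1,-0.03,0]],"twist":[[0,0,0.002],[0,0,0.004],[0,0,0.006],[0,0,0.008],[0,0,0.010],[0,0,0.010],[0,0,0.010]],"fingers":[-0.3,-0.3,-0.3,-0.3,-0.3,-0.3,-0.3]}'; python3 m.py 16
```

```text
clock: 11.7
position: [0.5303, -0.0312, 0.1]
ee_rot: [-0.0, 0.811, 0.585, 0.0]
contact_force: [3.6, 1.4, 0.3]
width: 0.03
red [311.5, 77.2] [276, 46, 71, 65, 4070] @z 0.132 [0.5575 0.0553 0.132 ]
[ 0.5303 -0.0312  0.1001] [0.000e+00 8.109e-01 5.852e-01 2.000e-04] [ 3.62  0.54 -0.66] 0.030104171696568694
```

View pics/w16.png

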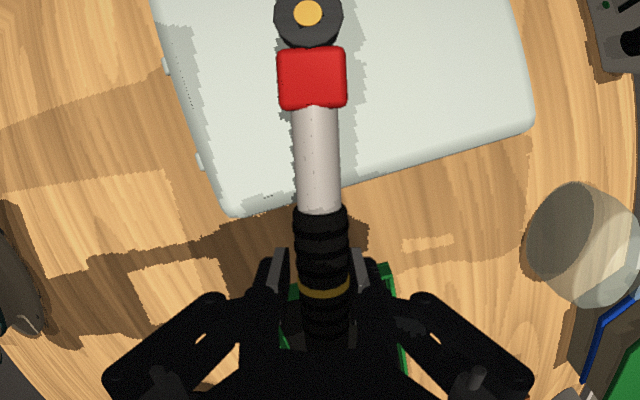

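The handle is straight again, with 3.6 N still on the right finger. I'll continue back and use the left finger to nudge the handle a little counterclockwise, to the middle of the hex play, so it won't bind.

```bash
python3 arc.py -0.03 -0.06 -.09 -.12;  python3 -m creep '{"slide":[[0.018,-0.005,0],[0.036,-0.01,0],[0.054,-0.014,0],[0.072,-0.019,0],[0.072,-0.019,0],[0.072,-0.019,0]],"twist":[[0,0,0.002],[0,0,0.004],[0,0,0.006],[0,0,0.008],[0,0,0.009],[0,0,0.009]],"fingers":[-0.3,-0.3,-0.3,-0.3,-0.3,-0.3]}'; python3 m.py 17
```

```text
r 0.19471822882407766 -106.32450994180036
-0.03 [ 0.0375 -0.0104] twist 0.0048
-0.06 [ 0.0754 -0.0196] twist 0.0095
-0.09 [ 0.1134 -0.0278] twist 0.0143
-0.12 [ 0.1518 -0.0347] twist 0.0191
clock: 12.35
position: [0.5408, -0.0342, 0.0999]
ee_rot: [-0.0, 0.794, 0.608, -0.0]
contact_force: [-0.7, 0.2, -0.7]
width: 0.03
red [304.4, 76.4] [270, 45, 70, 65, 4102] @z 0.132 [0.5607 0.0546 0.132 ]
[ 0.5408 -0.0342  0.0999] [-2.000e-04  7.939e-01  6.080e-01 -2.000e-04] [ 0.08 -0.07 -0.27] 0.029679940458420727
```

```bash
python3 -m creep '{"slide":[[0.016,-0.004,0],[0.032,-0.008,0],[0.048,-0.012,0],[0.064,-0.015,0],[0.064,-0.015,0]],"twist":[[0,0,0.002],[0,0,0.004],[0,0,0.006],[0,0,0.008],[0,0,0.008]],"fingers":[-0.3,-0.3,-0.3,-0.3,-0.3]}'; python3 m.py 18
```

```text
clock: 12.9
position: [0.5512, -0.0366, 0.1001]
ee_rot: [0.0, 0.778, 0.628, 0.0]
contact_force: [0.3, 0.7, -0.4]
width: 0.0298
red [302.7, 76.5] [268, 45, 70, 65, 4049] @z 0.132 [0.5659 0.0532 0.132 ]
[ 0.551  -0.0365  0.1001] [1.000e-04 7.784e-01 6.278e-01 1.000e-04] [ 0.34 -0.66  0.52] 0.029886524389321607
```

View pics/w18.png

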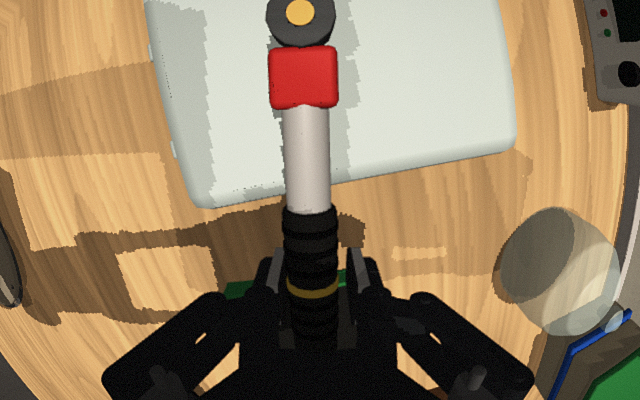

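The handle now rests against the left pad with almost no load, and the yoke is about 5 mm back from the flank. I'll centre the fingers, go up, and measure the shank from above.

```bash
python3 -m creep '{"slide":[[-0.017,0.004,0],[-0.017,0.004,0.1],[-0.017,0.004,0.4],[-0.017,0.004,0.7],[-0.017,0.1,0.95],[-0.017,0.35,0.95],[0.05,0.5,0.95],[0.05,0.5,0.95]],"twist":[[0,0,0],[0,0,0],[0,0,0],[0,0,0],[0,0,0],[0,0,0],[0,0,0],[0,0,0]],"fingers":[-0.3,-0.3,-0.3,-0.3,0,0,0,0]}'
cat > sh.py <<'E'
from h import *
import sys
t=sys.argv[1]
d=get("wrist");s=telemetry.get_state();cv2.imwrite(f"pics/w{t}.png",d["img"])
c,_=cents(d,(12,90,120),(36,255,255),(200,440,0,330),30)
r,_=cents(d,(0,150,90),(8,255,255),(200,440,0,330),100)
p=max(c,key=lambda c:c[1][4]);P=onz(d,*p[0],.13);q=max(r,key=lambda c:c[1][4]);R=onz(d,*q[0],.132)
u=P[:2]-np.array([.585,.1557]);L=np.hypot(*u);u/=L
v=R[:2]-P[:2];print("cap",p,P,"L",L,"head ang",np.degrees(np.arctan2(u[1],u[0])),"yoke ang",np.degrees(np.arctan2(v[1],v[0])))
for cc,st in c: print(cc,st,onz(d,*cc,.13).round(4))
print(s["position"],s["ee_rot"].round(4)); w,x,y,z=s["ee_rot"]
print("tool y ang",np.degrees(np.arctan2(y*y-x*x,2*x*y)))
Sh=P[:2]-.028*u; print("shank from pivot",Sh,"shift norm",(Sh-s["position"][:2])/.15,(0.102-s["position"][2])/.15)
E
python3 sh.py 19
```

```text
clock: 13.75
position: [0.5586, 0.0411, 0.2431]
ee_rot: [-0.0, 0.777, 0.629, 0.001]
contact_force: [0.3, -0.3, -0.4]
width: 0.0426
cap ([403.0, 195.6], [330, 0, 110, 330, 10749]) [0.6339646  0.02402546 0.13      ] L 0.14048386435194724 head ang -69.60180381798048 yoke ang 155.76749088772513
[214.8, 132.0] [200, 0, 47, 208, 4930] [0.4854 0.1145 0.13  ]
[403.0, 195.6] [330, 0, 110, 330, 10749] [0.634 0.024 0.13 ]
[319.5, 152.7] [314, 147, 12, 13, 125] [0.5688 0.0766 0.13  ]
[217.5, 257.2] [200, 215, 43, 86, 2639] [ 0.4499 -0.0016  0.13  ]
[292.8, 254.5] [277, 231, 31, 39, 725] [ 0.5242 -0.0124  0.13  ]
[321.1, 270.4] [310, 267, 23, 7, 79] [ 0.5467 -0.0352  0.13  ]
[271.5, 324.9] [266, 316, 11, 14, 75] [ 0.4789 -0.0951  0.13  ]
[0.55799495 0.03956865 0.24261955] [ 1.000e-04  7.777e-01  6.287e-01 -0.000e+00]
tool y ang -12.095503198125806
shank from pivot [0.62420541 0.05026967] shift norm [0.44140309 0.07134012] -0.9374636849937301
```

View pics/w19.png

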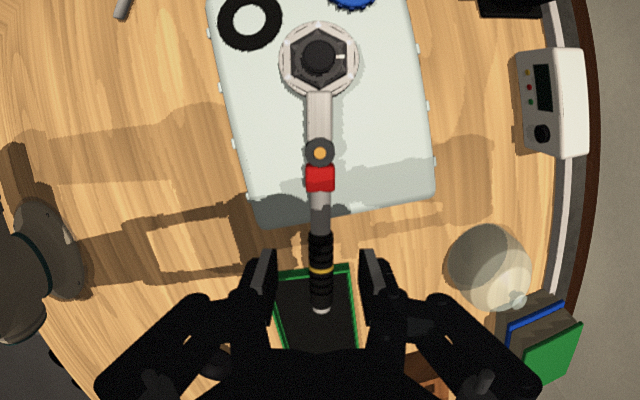

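The view shows the ring and stub at (319,57), the pivot cap at (319,153), the mark at (321,270), and the wrench straight on the nut. The pivot is at (0.5688,0.0766) with direction -101.4°, so the shank grasp point is (0.5744,0.1040). I'll move above it and measure its height from a second view.

```bash
python3 -m creep '{"slide":[[0.055,0.21,-0.1],[0.11,0.43,-0.2],[0.11,0.43,-0.3],[0.11,0.43,-0.3],[0.11,0.43,-0.3]],"twist":[[0,0,0],[0,0,0.0015],[0,0,0.0015],[0,0,0.0015],[0,0,0.0015]],"fingers":[0,0,0,0,0]}'
python3 sh.py 20 | tail -3; python3 - <<'E'
from h import *
d=get("wrist")
c,_=cents(d,(12,90,120),(36,255,255),(280,360,0,330),30)
for cc,st in c: print(cc,st,onz(d,*cc,.13).round(4))
E
```

```text
clock: 14.3
position: [0.5743, 0.102, 0.1973]
ee_rot: [-0.0, 0.776, 0.631, -0.001]
contact_force: [0.2, 0.3, -0.4]
width: 0.0426
[0.57477306 0.10198234 0.19805791] [ 4.000e-04  7.758e-01  6.310e-01 -0.000e+00]
tool y ang -11.750712934622896
shank from pivot [0.60048642 0.19970443] shift norm [0.17142237 0.65148061] -0.6403860601938015
[311.6, 6.2] [280, 0, 80, 20, 966] [0.6015 0.2464 0.13  ]
[345.4, 305.6] [327, 287, 33, 43, 1014] [0.5814 0.0131 0.13  ]
[290.2, 309.2] [280, 297, 25, 25, 499] [0.534  0.0188 0.13  ]
```

View pics/w20.png

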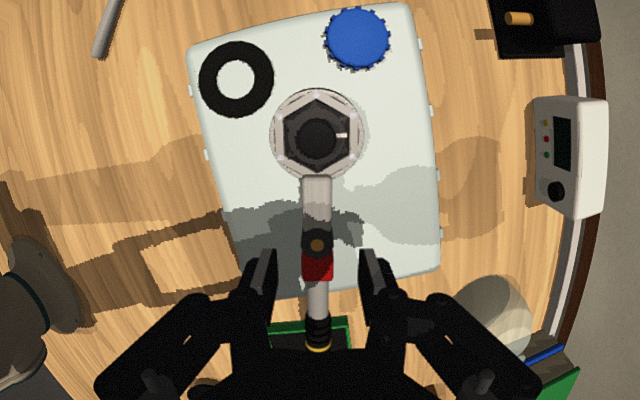

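```bash
python3 - <<'E'
from h import *
from scipy.spatial.transform import Rotation as Ro
d=get("wrist");s=telemetry.get_state()
q=s["ee_rot"];X=np.eye(4);X[:3,:3]=Ro.from_quat(q[[1,2,3,0]]).as_matrix();X[:3,3]=s["position"]
H=np.linalg.inv(X)@d["world_from_camera"]
Y=np.eye(4);Y[:3,:3]=Ro.from_quat([.7777,.6287,0,.0001]).as_matrix();Y[:3,3]=[.55799495,.03956865,.24261955]
A=dict(d,world_from_camera=Y@H)
im=d["img"];cv2.imwrite("pics/w20z.png",cv2.resize(im[80:300,240:400],None,fx=3.5,fy=2.7))
for z in (.125,.13,.135): print("cap",z,onz(d,317.5,245,z)[:2],onz(A,319.5,152.7,z)[:2])
print("tri cap",tri(A,(319.5,152.7),d,(317.5,245)))
# ring outline: bright octagon; enclosing of saturation-low bright
def ring(D,img,u,v,r):
    g=cv2.cvtColor(img,cv2.COLOR_BGR2HSV); 
    m=((g[...,2]<95)).astype(np.uint8); mm=np.zeros_like(m); cv2.circle(mm,(u,v),r,1,-1); m&=mm
    c=max(cv2.findContours(m,cv2.RETR_EXTERNAL,2)[0],key=cv2.contourArea); M=cv2.moments(c); return (M["m10"]/M["m00"],M["m01"]/M["m00"]),cv2.contourArea(c)
w19=cv2.imread("pics/w19.png")
a,aa=ring(A,w19,318,58,26);b,bb=ring(d,im,317,136,33); print(a,aa,b,bb,tri(A,a,d,b))
for z in (.12,): print(onz(A,*a,z),onz(d,*b,z))
# shank edges
g=cv2.cvtColor(im,cv2.COLOR_BGR2GRAY)
for v in (190,205,215,225): print(v,[int(x) for x in g[v,290:345:2]])
E
```

```text
cap 0.125 [0.56986105 0.0736134 ] [0.56771003 0.07399301]
cap 0.13 [0.57038232 0.07616617] [0.56786934 0.07490308]
cap 0.135 [0.57090359 0.07871894] [0.56802865 0.07581316]
tri cap (array([0.56876596, 0.07370342, 0.12470768]), np.float64(0.002182241018466224))
(317.3744223174523, 58.13351819174859) 1983.5 (316.30295489891137, 135.90948678071538) 3215.0 (array([0.58450893, 0.15473751, 0.10621483]), np.float64(0.00263697152338629))
[0.58286437 0.15335699 0.12      ] [0.58618441 0.15618888 0.12      ]
190 [225, 224, 223, 231, 117, 110, 157, 179, 175, 181, 174, 177, 179, 181, 179, 176, 180, 181, 170, 151, 154, 194, 194, 196, 197, 193, 200, 205]
205 [120, 116, 116, 114, 116, 121, 148, 165, 141, 150, 151, 148, 146, 152, 148, 150, 158, 149, 144, 136, 185, 190, 196, 192, 194, 193, 193, 193]
215 [83, 85, 81, 91, 85, 81, 86, 83, 59, 70, 146, 156, 155, 150, 149, 151, 156, 153, 147, 133, 88, 83, 86, 84, 121, 178, 84, 84]
225 [86, 80, 83, 84, 80, 86, 63, 67, 69, 66, 66, 65, 72, 65, 67, 63, 72, 64, 65, 58, 78, 86, 85, 83, 89, 83, 84, 83]
```

View pics/w20z.png

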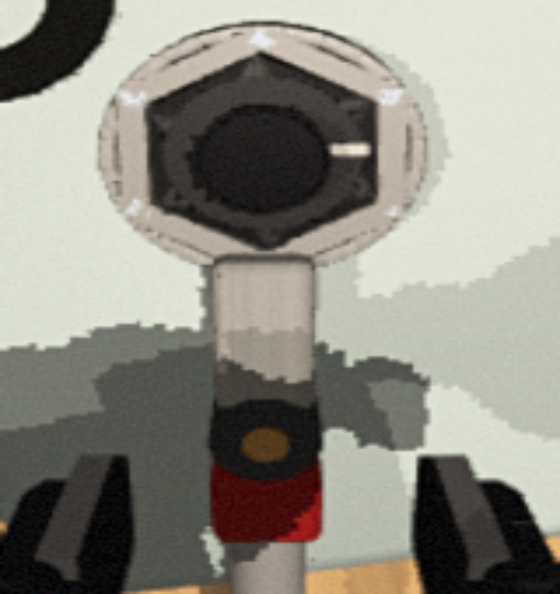

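The shank is centred between the fingers (columns 300–334 against finger centre 317). The pivot re-measures to (0.570,0.076) and the nut to (0.586,0.156), within 2 mm of before. I'll descend to TCP z of about 0.102 and close gently.

```bash
python3 -m creep '{"slide":[[0.005,0.011,-0.2],[0.005,0.011,-0.45],[0.005,0.011,-0.58],[0.005,0.011,-0.64],[0.005,0.011,-0.64],[0.005,0.011,-0.64]],"twist":[[0,0,0.001],[0,0,0.001],[0,0,0.001],[0,0,0.001],[0,0,0.001],[0,0,0.001]],"fingers":[0,0,0,0,0,0]}'
python3 sh.py 21 | tail -3
```

```text
clock: 15.05
position: [0.5765, 0.1045, 0.1029]
ee_rot: [0.001, 0.774, 0.634, 0.001]
contact_force: [-0.1, 1.4, -0.3]
width: 0.0426Traceback (most recent call last):
  File "sh.py", line 7, in <module>
    p=max(c,key=lambda c:c[1][4]);P=onz(d,*p[0],.13);q=max(r,key=lambda c:c[1][4]);R=onz(d,*q[0],.132)
ValueError: max() iterable argument is empty
```

View pics/w21.png

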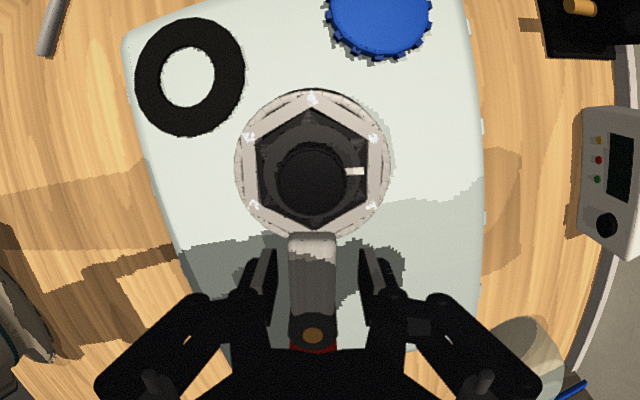

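The shank (columns 290–337, centre 313) is about 2 mm left of the finger centre (317). I'll shift, then close.

```bash
python3 -m creep '{"slide":[[-0.011,0.002,0],[-0.011,0.002,0],[-0.011,0.002,0],[-0.011,0.002,0]],"twist":[[0,0,0],[0,0,0],[0,0,0],[0,0,0]],"fingers":[-0.25,-0.4,-0.4,-0.4]}' 25
python3 -m creep '{"slide":[[0,0,0],[0,0,0],[0,0,0],[0,0,0]],"twist":[[0,0,0],[0,0,0],[0,0,0],[0,0,0]],"fingers":[-0.6,-0.6,-0.8,-0.8]}' 25
python3 - <<'E'
from h import *
s=telemetry.get_state();print(s["position"],s["contact_force"],s["moment"],s["width"])
d=get("wrist");cv2.imwrite("pics/w22.png",d["img"])
E
```

```text
clock: 15.5
position: [0.5739, 0.1051, 0.1019]
ee_rot: [0.0, 0.773, 0.634, 0.0]
contact_force: [0.3, 0.6, -0.3]
width: 0.0254
clock: 15.9
position: [0.5739, 0.105, 0.1018]
ee_rot: [0.0, 0.773, 0.634, 0.0]
contact_force: [-0.2, -0.4, 3.2]
width: 0.0212
[0.5738735  0.10498258 0.10182542] [-0.20026541 -0.40556962  3.21040333] [-0.01281434  0.06646556  0.02564526] 0.021232874475276727
```

View pics/w22.png

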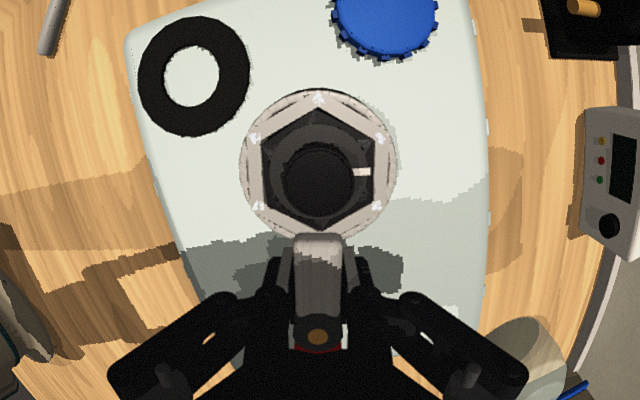

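The shank is gripped at 21 mm with lateral load near zero. I'll firm the grip and start lifting gently.

```bash
python3 -m creep '{"slide":[[0,0,0],[0,0,0.01],[0,0,0.02],[0,0,0.02]],"twist":[[0,0,0],[0,0,0],[0,0,0],[0,0,0]],"fingers":[-1,-1,-1,-1]}' 60
python3 -m creep '{"slide":[[0,0,0.01],[0,0,0.02],[0,0,0.03],[0,0,0.03]],"twist":[[0,0,0],[0,0,0],[0,0,0],[0,0,0]],"fingers":[-1,-1,-1,-1]}'
python3 - <<'E'
from h import *
s=telemetry.get_state();print(s["position"],s["contact_force"],s["moment"],s["width"])
E
```

```text
clock: 16.35
position: [0.5738, 0.1052, 0.1039]
ee_rot: [-0.0, 0.773, 0.634, -0.0]
contact_force: [2.2, 0.6, -4.9]
width: 0.0208
clock: 16.75
position: [0.5738, 0.1051, 0.1093]
ee_rot: [-0.0, 0.773, 0.634, 0.0]
contact_force: [1.6, 1.1, -5.1]
width: 0.021
[0.57377109 0.10512619 0.10927608] [ 1.60387593  1.11479222 -5.13484492] [ 0.08257861 -0.23911445 -0.03959792] 0.021018184160577585
```

```bash
python3 -m creep '{"slide":[[0.004,0.002,0.015],[0.006,0.003,0.03],[0.006,0.003,0.045],[0.006,0.003,0.06],[0.006,0.003,0.06]],"twist":[[0,0,0],[0,0,0],[0,0,0],[0,0,0],[0,0,0]],"fingers":[-1,-1,-1,-1,-1]}'
python3 - <<'E'
from h import *
s=telemetry.get_state();print(s["position"],s["contact_force"],s["moment"],s["width"])
E
```

```text
clock: 17.25
position: [0.5745, 0.1053, 0.1185]
ee_rot: [0.0, 0.773, 0.634, 0.0]
contact_force: [-0.4, -0.3, -4.5]
width: 0.0208
[0.57454239 0.10533243 0.11851786] [-0.39441042 -0.26672521 -4.50515242] [-0.05760772  0.05815217  0.03273115] 0.02078132124090482
```

It runs free: about 4.5 N, which is the weight, and no lateral load. I'll keep lifting in steps.

```bash
python3 -m creep '{"slide":[[0,0,0.02],[0,0,0.04],[0,0,0.06],[0,0,0.08],[0,0,0.08]],"twist":[[0,0,0],[0,0,0],[0,0,0],[0,0,0],[0,0,0]],"fingers":[-1,-1,-1,-1,-1]}'
python3 - <<'E'
from h import *
s=telemetry.get_state();print(s["position"],s["contact_force"],s["moment"],s["width"])
E
python3 -m creep '{"slide":[[0,0,0.04],[0,0,0.1],[0,0,0.16],[0,0,0.22],[0,0,0.3],[0,0,0.4],[0,0,0.4]],"twist":[[0,0,0],[0,0,0],[0,0,0],[0,0,0],[0,0,0],[0,0,0],[0,0,0]],"fingers":[-1,-1,-1,-1,-1,-1,-1]}'
python3 - <<'E'
from h import *
for n in("scene","side","wrist"):
    d=get(n);cv2.imwrite(f"pics/{n}23.png",d["img"])
s=telemetry.get_state();print(s["position"],s["contact_force"],s["moment"],s["width"])
E
```

```text
clock: 17.75
position: [0.575, 0.1055, 0.1307]
ee_rot: [0.0, 0.773, 0.634, 0.001]
contact_force: [-0.9, 0.2, -3.3]
width: 0.0208
[0.5750431  0.10547961 0.13068913] [-0.8873316   0.19388297 -3.32163591] [-0.07108182 -0.01773123 -0.01195183] 0.02081527899865906
clock: 18.45
position: [0.5764, 0.1056, 0.1931]
ee_rot: [0.002, 0.773, 0.634, 0.002]
contact_force: [0.5, 0.1, -3.1]
width: 0.0209
[0.57431705 0.10542584 0.18991082] [ 1.05815953  0.49447229 -3.71052365] [-0.0368122   0.01265206  0.01635093] 0.020814287471375318
```

View pics/scene23.png

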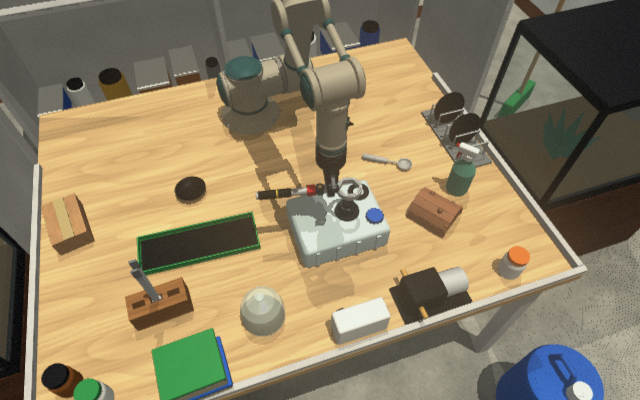

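View pics/wrist23.png

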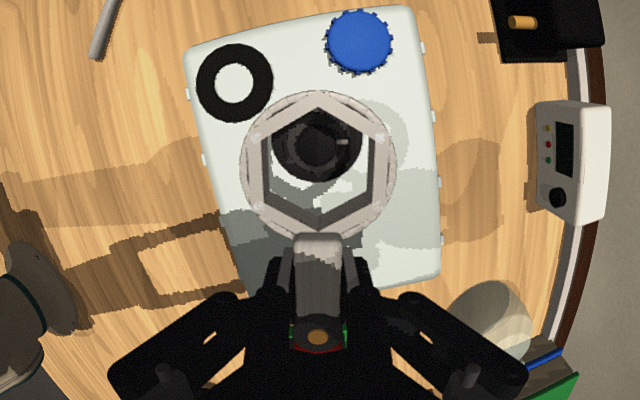

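The wrench is off the nut and gripped level, with stub and hexagon visible through the ring at (318,170). Washer, cap and spoon look undisturbed. Before carrying it I'll check the tong's position and the tray's pose.

```bash
python3 - <<'E'
from h import *
S=get("scene");D=get("side")
print("tong",[dep(S,u,v).round(3).tolist() for u,v in((137,268),(146,285),(157,298),(158,312))])
for d,roi in ((S,(130,265,205,280)),(D,(315,385,120,195))):
    c,k=cents(d,(40,100,40),(75,255,255),roi,20)
    pts=np.column_stack(np.nonzero(k))[:,::-1]
    w=np.array([onz(d,*p,.022)[:2] for p in pts]).astype(np.float32); 
    hull=cv2.convexHull(w); print(d["name"],cv2.minAreaRect(hull))
    # long-edge angle from image: approx poly
    ap=cv2.approxPolyDP(hull,.02,True)[:,0]; print(ap.round(3).tolist())
E
```

```text
tong [[0.666, -0.404, 0.226], [0.686, -0.402, 0.172], [0.681, -0.4, 0.086], [0.709, -0.407, 0.064]]
scene ((0.5058609247207642, -0.27947771549224854), (0.349646657705307, 0.135849729180336), 86.7636489868164)
[[0.5799999833106995, -0.1120000034570694], [0.4519999921321869, -0.10199999809265137], [0.4300000071525574, -0.4480000138282776], [0.5630000233650208, -0.4350000023841858]]
side ((0.49686476588249207, -0.26871421933174133), (0.3714524805545807, 0.12610578536987305), 86.69481658935547)
[[0.5590000152587891, -0.0860000029206276], [0.4449999928474426, -0.08500000089406967], [0.43299999833106995, -0.45100000500679016], [0.5429999828338623, -0.45500001311302185]]
```

```bash
python3 -m creep '{"slide":[[-0.05,-0.25,0],[-0.11,-0.5,0],[-0.17,-0.75,0],[-0.22,-1,0],[-0.22,-1,0],[-0.22,-1,0]],"twist":[[0,0,0.005],[0,0,0.01],[0,0,0.015],[0,0,0.02],[0,0,0.022],[0,0,0.022]],"fingers":[-1,-1,-1,-1,-1,-1]}'

```

```text
clock: 19.3
position: [0.5413, -0.0452, 0.1895]
ee_rot: [-0.001, 0.729, 0.685, -0.0]
contact_force: [-0.2, -0.0, -4.2]
width: 0.0214
```

```bash
python3 -m creep '{"slide":[[-0.05,-0.25,0],[-0.11,-0.5,-0.1],[-0.17,-0.75,-0.2],[-0.23,-1,-0.3],[-0.23,-1,-0.3],[-0.23,-1,-0.3]],"twist":[[0,0,0],[0,0,0],[0,0,0],[0,0,0],[0,0,0],[0,0,0]],"fingers":[-1,-1,-1,-1,-1,-1]}'
python3 -m creep '{"slide":[[-0.02,-0.1,-0.1],[-0.04,-0.21,-0.2],[-0.04,-0.21,-0.2],[-0.04,-0.21,-0.2]],"twist":[[0,0,0],[0,0,0],[0,0,0],[0,0,0]],"fingers":[-1,-1,-1,-1]}'
python3 - <<'E'
from h import *
for n in("scene","side","wrist"):
    d=get(n);cv2.imwrite(f"pics/{n}24.png",d["img"])
s=telemetry.get_state();print(s["position"],s["ee_rot"],s["contact_force"],s["moment"],s["width"])
S=cv2.imread("pics/scene24.png")[170:310,110:290];cv2.imwrite("pics/s24.png",cv2.resize(S,None,fx=4.2,fy=4.2,interpolation=2))
S=cv2.imread("pics/side24.png")[100:220,280:440];cv2.imwrite("pics/d24.png",cv2.resize(S,None,fx=4.5,fy=4.5,interpolation=2))
E
```

```text
clock: 19.9
position: [0.5072, -0.194, 0.1443]
ee_rot: [-0.001, 0.728, 0.685, 0.0]
contact_force: [0.2, 0.2, -3.9]
width: 0.0208
clock: 20.3
position: [0.5018, -0.2245, 0.1152]
ee_rot: [-0.0, 0.728, 0.686, 0.001]
contact_force: [0.1, 0.5, -3.4]
width: 0.0213
[ 0.50205725 -0.2250304   0.11597667] [6.72310652e-04 7.27379601e-01 6.86234803e-01 5.08795060e-04] [-0.16201973 -0.56226478 -4.56438962] [-0.06629768  0.01264174 -0.02956913] 0.020993088013845026
```

View pics/wrist24.png

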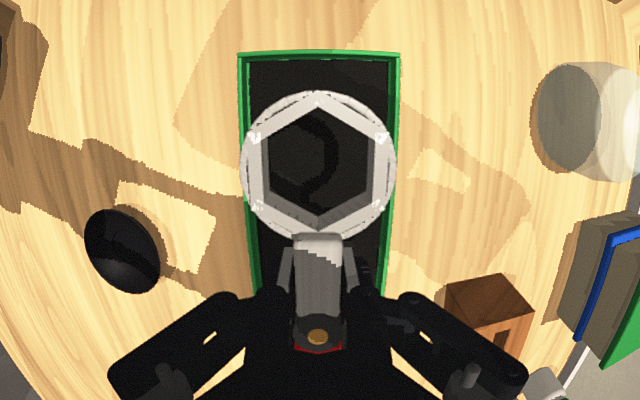

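View pics/s24.png

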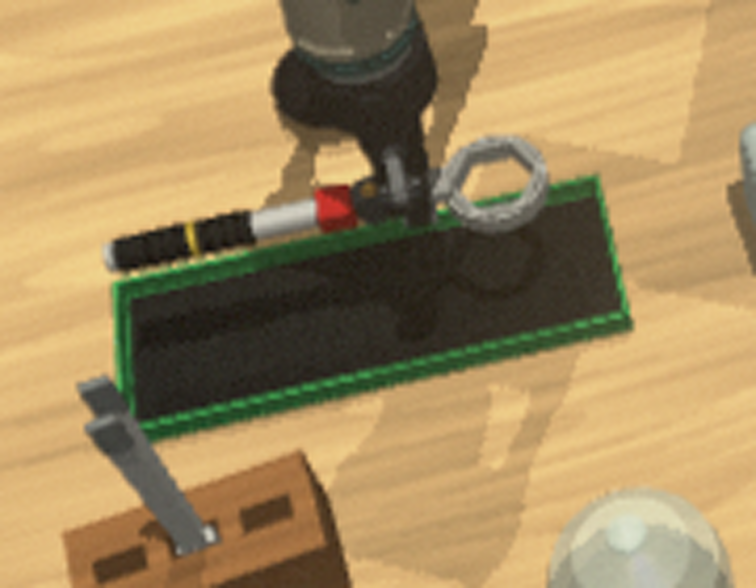

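View pics/d24.png

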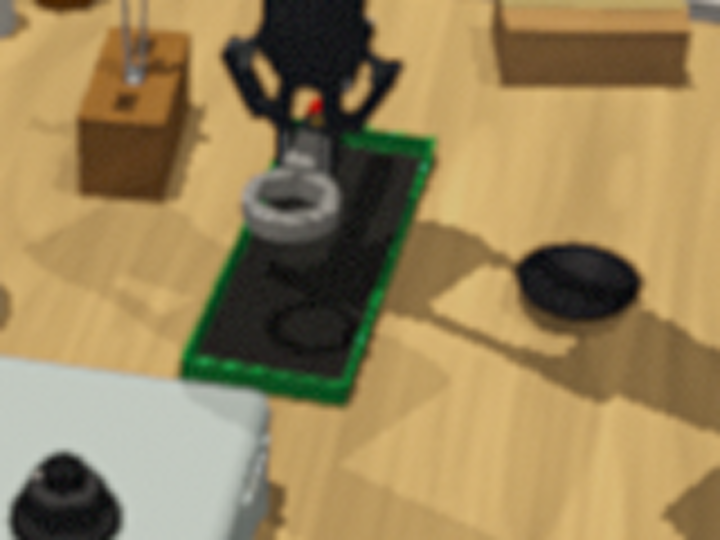

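From the wrist the ring (318,165) is centred over the tray (walls at columns 240 and 400), with axes parallel. I'll check the tray's end corners by ray.

```bash
python3 - <<'E'
from h import *
d=get("wrist")
for p in ((238,55),(400,52),(255,290),(384,290)): print(p,onz(d,*p,.022).round(4))
print("ring",onz(d,318,165,.13).round(4))
E
```

```text
(238, 55) [ 0.4494 -0.1039  0.022 ]
(400, 52) [ 0.5725 -0.1085  0.022 ]
(255, 290) [ 0.4387 -0.3102  0.022 ]
(384, 290) [ 0.5605 -0.3177  0.022 ]
ring [ 0.506  -0.1705  0.13  ]
```

Tray centre is (0.501,-0.281) at -93°. The wrench is laterally on the centreline, with 28 mm and 34 mm gaps at the ends. Lowering.

```bash
python3 -m creep '{"slide":[[0,0,-0.2],[0,0,-0.4],[0,0,-0.55],[0,0,-0.62],[0,0,-0.64],[0,0,-0.64]],"twist":[[0,0,0],[0,0,0],[0,0,0],[0,0,0],[0,0,0],[0,0,0]],"fingers":[-1,-1,-1,-1,-1,-1]}'
python3 -m creep '{"slide":[[0,0,-0.02],[0,0,-0.04],[0,0,-0.04]],"twist":[[0,0,0],[0,0,0],[0,0,0]],"fingers":[-1,-1,-1]}'

```

```text
clock: 21.1
position: [0.5018, -0.2262, 0.0196]
ee_rot: [0.001, 0.728, 0.686, 0.0]
contact_force: [-0.3, 0.3, -3.8]
width: 0.021
clock: 21.4
position: [0.5012, -0.2261, 0.0134]
ee_rot: [0.0, 0.728, 0.686, 0.0]
contact_force: [0.3, 0.9, -4.4]
width: 0.0209
```

```bash
python3 -m creep '{"slide":[[0,0,-0.01],[0,0,-0.02],[0,0,-0.02]],"twist":[[0,0,0],[0,0,0],[0,0,0]],"fingers":[-1,-1,-1]}'

```

```text
clock: 21.7
position: [0.501, -0.226, 0.0099]
ee_rot: [-0.0, 0.728, 0.686, -0.0]
contact_force: [0.6, 0.0, -4.0]
width: 0.0211
```

```bash
python3 -m creep '{"slide":[[0,0,-0.006],[0,0,-0.012],[0,0,-0.012]],"twist":[[0,0,0],[0,0,0],[0,0,0]],"fingers":[-1,-1,-1]}'

```

```text
clock: 22.0
position: [0.5011, -0.226, 0.0081]
ee_rot: [-0.0, 0.728, 0.686, -0.0]
contact_force: [-0.7, -0.2, -3.5]
width: 0.0208
```

```bash
python3 -m creep '{"slide":[[0,0,-0.005],[0,0,-0.01],[0,0,-0.01]],"twist":[[0,0,0],[0,0,0],[0,0,0]],"fingers":[-1,-1,-1]}'

```

```text
clock: 22.3
position: [0.5012, -0.2261, 0.0071]
ee_rot: [0.0, 0.728, 0.686, 0.0]
contact_force: [-0.4, 0.5, -0.8]
width: 0.0206
```

It has touched down: the load dropped from about 3.9 N to 0.8 N. Opening and withdrawing.

```bash
python3 -m creep '{"slide":[[0,0,0],[0,0,0],[0,0,0],[0,0,0],[0,0,0]],"twist":[[0,0,0],[0,0,0],[0,0,0],[0,0,0],[0,0,0]],"fingers":[-0.4,-0.2,0,0,0]}'
python3 -m creep '{"slide":[[0,0,0.05],[0,0,0.2],[0,0,0.5],[0,0,0.8],[0,0,1],[0,0,1],[0,0,1]],"twist":[[0,0,0],[0,0,0],[0,0,0],[0,0,0],[0,0,0],[0,0,0],[0,0,0]],"fingers":[0,0,0,0,0,0,0]}'
python3 -m creep '{"slide":[[-0.2,0.2,0.2],[-0.5,0.5,0.4],[-0.8,0.8,0.4],[-0.8,0.8,0.4],[-0.8,0.8,0.4]],"twist":[[0,0,0],[0,0,0],[0,0,0],[0,0,0],[0,0,0]],"fingers":[0,0,0,0,0]}'
python3 - <<'E'
from h import *
for n in("scene","side","wrist"):
    d=get(n);cv2.imwrite(f"pics/{n}25.png",d["img"])
S=cv2.imread("pics/scene25.png")[170:310,110:290];cv2.imwrite("pics/s25.png",cv2.resize(S,None,fx=4.2,fy=4.2,interpolation=2))
E
```

```text
clock: 22.8
position: [0.5012, -0.2261, 0.0068]
ee_rot: [0.0, 0.728, 0.686, 0.0]
contact_force: [0.2, -0.5, -0.6]
width: 0.0424
clock: 23.5
position: [0.5013, -0.2261, 0.1578]
ee_rot: [0.001, 0.728, 0.686, 0.0]
contact_force: [0.5, 0.0, -0.4]
width: 0.0425
clock: 24.0
position: [0.3764, -0.1025, 0.2157]
ee_rot: [-0.003, 0.727, 0.686, -0.001]
contact_force: [1.0, -0.3, 0.2]
width: 0.0428
```

View pics/s25.png

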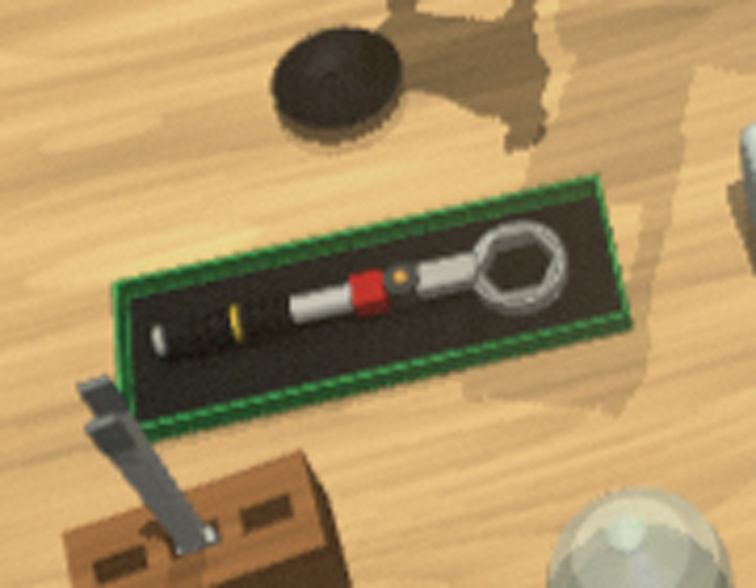

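View pics/side25.png

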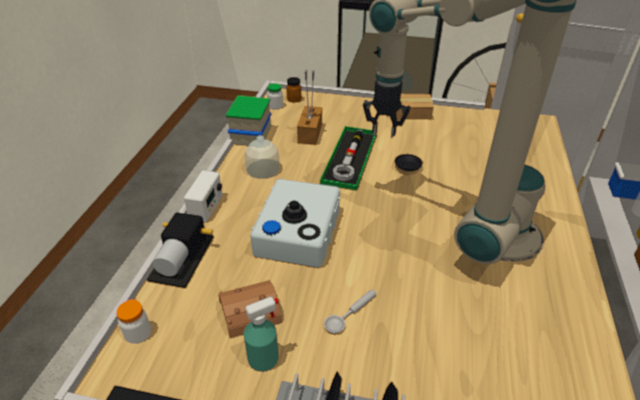

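View pics/scene25.png

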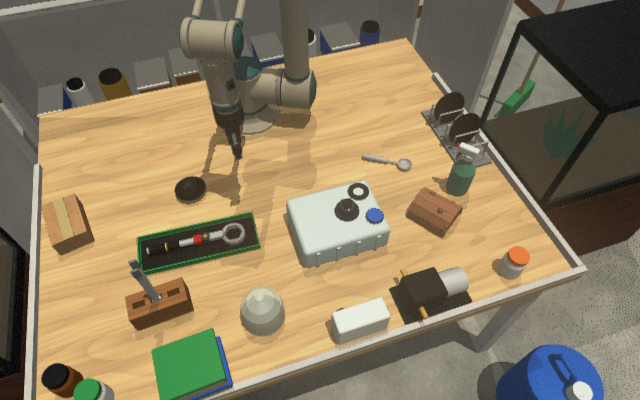

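Both views show the wrench flat inside the tray: ring at (233,233), handle end at about (148,251), clear of all walls, bystanders unmoved. One depth check for flatness, then I'll hand in.

```bash
python3 - <<'E'
from h import *
from rig import order
S=get("scene")
for n,p in (("ring rim",(224,233)),("ring rim",(243,232)),("shank",(217,235)),("tube",(186,243)),("grip",(158,249))):
    print(n,dep(S,*p).round(4))
print(telemetry.get_state()["qd"].round(3))
print(order.sign_off())
E
```

```text
ring rim [ 0.4981 -0.1995  0.0199]
ring rim [ 0.5133 -0.1447  0.0204]
shank [ 0.5045 -0.2202  0.029 ]
tube [ 0.5042 -0.3114  0.0314]
grip [ 0.4985 -0.3915  0.0316]
[-0.007  0.011 -0.011  0.     0.005 -0.001]
the job is handed in; nothing more can be done
None
```

The torque wrench clicked on the nut once, came off without binding, and now lies flat in the green tray with its whole length inside. I have handed the job in; no verdict is reported.

- **Click:** I pulled the handle clockwise at the yellow mark with one finger. The run-down drag was about 2 N, then the force levelled off at 8 to 9 N as the joint gave. The wrist camera measured a bend of 0.071 to 0.075 rad; I held it there and then let go. The handle sprang straight.
- **Lift:** I nudged the wrench back to about the middle of its hex play, pinched the shank and lifted in small steps. Sideways load stayed at about 2 N or less, and I moved with it. After that only the tool's weight of about 4 N remained.
- **Placing:** I lowered the wrench until it touched, opened the fingers and backed away. By depth, both sides of the ring's top are at 0.020 m. The shank reads 0.029 m and the tube and grip 0.031 to 0.032 m, close to what the tool's sizes give for lying flat. There is about 30 mm to spare at each end, and the clock stood at about 24 s.
- **Other objects:** The final pictures show the other objects where they started, by eye only.

Two measurements disagreed. The scene and side cameras differed by up to about 9 mm in x, so I used the wrist views for the fine positions. The two wrist views before the grasp differed by about 2 mm, and I corrected that by eye before closing the fingers.

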